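# Saucers to the serving rack, in reverse order

### The arm

A 7-joint arm with a two-finger parallel gripper is mounted at the origin on the work surface. World frame = base frame: x ahead of the robot, y to its left, z up, the work surface at z = 0. Lengths are in m, angles in rad, forces in N, time in s.
With the tool pointing down it reaches from about 0.4 to 0.85 m from the base axis. Payload 4.4 kg.
Tool frame: the origin (TCP) lies at the very end of the fingers, on their centre line; the grasp point (between the pads) lies r.grasp_offset behind it (r.grasp_offset is the distance from the TCP to the grasp point, in m); z points along the fingers, y is the direction in which the jaws open and shut (so a half turn about z gives the same grasp; the last joint's range is limited). The gripper opens to 94 mm and grips with 3 to 60 N. Pads are 16 mm wide; open, the fingers measure 119 mm over their backs; the gripper's body (75 mm by 177 mm) begins 78 mm behind the grasp point.
Start: joints at [-1.303, 0.628, 0.038, 1.517, -0.027, 0.996, -0.02], TCP at [0.213, 0.614, 0.205] pointing down, gripper open.
Joint ranges: [-3.06, 3.06], [-0.37, 2.12], [-1.25, 1.32], [0.18, 2.47], [-1.1, 4.24], [0.23, 1.98], [-2.94, 2.94]. Speed limits (rad/s): [2.57, 2.57, 3.14, 3.14, 3.14, 3.14, 3.14].

### API

Orientations are given as a unit quaternion [x, y, z, w].
In Python, from plant import telemetry, eyes, r gives the robot as it stands.
- The arm moves only by the shell command python3 -m pendant 'ROWS' [OPENING] [FORCE]. ROWS is JSON, a list of rows, each an object with "offset": the shift along the tool's x, y, z in cm, a list of three; "dr": the turn, a rotation vector about the tool's x, y, z in degrees, a list of three. A call has 1 to 5 rows; each row shifts and turns the pose as measured when the row begins, along the tool's axes as they then stand; what a row does not reach is not made up. A row lasts 1/12 s, in which the tool goes at most 41.7 mm and 7.16 degrees, less where a joint would pass 70% of its speed; a pose out of reach is approached as far as the arm can. A call with a gripper value outside its range is refused whole. OPENING is the opening, from -1 (shut) to 1 (fully open), so that 0 is half open, set as the call begins (- or left out, the last holds). The fingers move at their own pace and stop on an object; FORCE is the grip in N (left out, the last holds). Time passes only in rows, so rows that do not move let the fingers close. It gives the time, the measured TCP pose, the force and the opening at its end, in the units of the state.
- telemetry.sense(): the state, without advancing time (a new reading comes with each control period).
- eyes.get_image(name): name is "side" or "top"; returns (picture, depth): 384x512x3 uint8, blue, green, red; 384x512 float32, m along the optical axis (not along the pixel's ray), 0 where there is no reading.
- eyes.camera_info(name): a dict with "fov_y" (degrees; the focal length in pixels is half the picture's height over the tangent of half this angle, whatever the lens; pixels are square), "cx", "cy" (the principal point, pixels), "k1" (the pictures are not rectified: a ray, as slopes to the right and down, at radius r is drawn at 1 + k1 r^2 times it, then the intrinsics apply), "xyz" and "attitude" of the camera in the world. Camera axes: x right, y down, z forward; pixel columns grow to the right and rows downward; lengths in m; the calibration is good to about 2 mm. A picture is of the moment at which its call begins. camera_info takes no time and is no camera call.
- r.job_done(): hands the job in, once; it reports no verdict.
The state is a dict: "clock": time; "q": joint angles; "dq": joint speeds; "effort": joint torques, N m; "tool_pos": TCP position; "eef_rot": TCP orientation; "ft_force": force on the tool from outside, world axes, zero at the start; "moment": the same for the moment, N m; "finger_gap": finger opening in m.
Only numpy, scipy, OpenCV 4.12 (cv2) and the standard library are available. Lean on these libraries where they do the work, as an engineer would, in place of code of your own. Each camera call takes 0.05 s, during which the arm holds its last target.

### The job

So that the coffee set is used in rotation, move the four saucers from the bare-wood drying rack to the white serving rack in reverse order, counted from each rack's brass knob: the saucer nearest the knob of the drying rack goes into the slot farthest from the knob of the serving rack, the next one beside it, and so on, until the last stands nearest the serving rack's knob. Lower each into its slot rather than dropping it, leave all four standing on edge, fully down in their slots, and do not disturb the cezve, the cup or the lokum dish.

Things in the scene. Friction and masses are not known exactly. Their poses are not given: they have to be found in the camera images.
- drying_rack: light-wood rack holding the saucers at the start, fixed; 226 x 152 mm, z up, origin under its centre on the counter. Four slots in a row along its x axis, centres at x = +90, +30, -30, -90 mm, y = 0; brass knob (24 mm ball at x = +128, height 36) at the +x end. In a slot a saucer stands on edge, disc axis along the rack's x, centre 65 mm and top 120 mm above the counter.
- serving_rack: white-painted wooden rack, same make, size, axes, knob at +x and slots as the drying rack; empty at the start. In both racks each slot lies between wooden posts 58 mm high: 11 mm wide up to 44 mm height, flaring to 29 mm at the top. Two rails 58 mm apart, tops 18 mm high, carry the saucer and centre it across the row. A saucer may lean 6 degrees. Side ledges are 18 mm high.
- saucer_blue: white demitasse saucer with a blue rim, its edge blue all round: flat disc, 110 mm diameter, 8 mm thick, about 0.13 kg, standing on edge in a drying-rack slot. Origin at the disc's centre; x is the disc's axis (level when upright). Same either way round. Pinch it across its thickness from above near its top edge.
- saucer_red: white demitasse saucer with a red rim, its edge red all round: flat disc, 110 mm diameter, 8 mm thick, about 0.13 kg, standing on edge in a drying-rack slot. Origin at the disc's centre; x is the disc's axis (level when upright). Same either way round. Pinch it across its thickness from above near its top edge.
- saucer_green: white demitasse saucer with a green rim, its edge green all round: flat disc, 110 mm diameter, 8 mm thick, about 0.13 kg, standing on edge in a drying-rack slot. Origin at the disc's centre; x is the disc's axis (level when upright). Same either way round. Pinch it across its thickness from above near its top edge.
- saucer_yellow: white demitasse saucer with a yellow rim, its edge yellow all round: flat disc, 110 mm diameter, 8 mm thick, about 0.13 kg, standing on edge in a drying-rack slot. Origin at the disc's centre; x is the disc's axis (level when upright). Same either way round. Pinch it across its thickness from above near its top edge.
- tab_blue: blue disc, 16 mm diameter, 3 mm high, fixed on the drying rack's ledge at rack y = +66 mm, beside the slot where the blue-rimmed saucer stands at the start; it keeps the starting order readable. Origin under its centre, 18 mm above the counter.
- tab_red: red disc, 16 mm diameter, 3 mm high, fixed on the drying rack's ledge at rack y = +66 mm, beside the slot where the red-rimmed saucer stands at the start; it keeps the starting order readable. Origin under its centre, 18 mm above the counter.
- tab_green: green disc, 16 mm diameter, 3 mm high, fixed on the drying rack's ledge at rack y = +66 mm, beside the slot where the green-rimmed saucer stands at the start; it keeps the starting order readable. Origin under its centre, 18 mm above the counter.
- tab_yellow: yellow disc, 16 mm diameter, 3 mm high, fixed on the drying rack's ledge at rack y = +66 mm, beside the slot where the yellow-rimmed saucer stands at the start; it keeps the starting order readable. Origin under its centre, 18 mm above the counter.
- cezve: small stainless coffee pot, 72 mm wide, 62 mm high, with a dark wooden handle rising to its +x (end 125 mm from its axis, 78 mm high); origin at the centre of its base. Leave alone.
- cup: white ceramic cup, 62 mm wide, 55 mm high, ear to its +y; origin at the centre of its base. Leave alone.
- lokum_dish: glass dish, 110 mm diameter, with a domed lid, 73 mm high in all; origin at the centre of its base. Leave alone.
Not all that is in view belongs to the job. Leave any black look-alike of the saucer_green alone.

How it is judged:
At the end, for the whole second after the job is handed in: Each saucer stands on edge in the serving-rack slot mirroring its start slot (its tab at x in the drying rack, the saucer at -x in the serving rack): within 12 mm of the slot centre along and across the row, centre 65 mm up within 8 mm, upright within 15 degrees, at rest and released (((x of tab_blue in the frame of drying_rack between 0.075 and 0.105 m and x of saucer_blue in the frame of serving_rack between -0.102 and -0.078 m) or (x of tab_blue in the frame of drying_rack between 0.015 and 0.045 m and x of saucer_blue in the frame of serving_rack between -0.042 and -0.018 m) or (x of tab_blue in the frame of drying_rack between -0.045 and -0.015 m and x of saucer_blue in the frame of serving_rack between 0.018 and 0.042 m) or (x of tab_blue in the frame of drying_rack between -0.105 and -0.075 m and x of saucer_blue in the frame of serving_rack between 0.078 and 0.102 m)) and y of saucer_blue in the frame of serving_rack between -0.012 and 0.012 m and z of saucer_blue in the frame of serving_rack between 0.057 and 0.073 m and angle between saucer_blue's own x axis and vertical between 1.3108 and 1.8308 rad and linear speed of each of saucer_blue, saucer_red, saucer_green, saucer_yellow below 0.02 m/s and angular speed of each of saucer_blue, saucer_red, saucer_green, saucer_yellow below 0.2 rad/s and contact force between the fingers and saucer_blue below 0.05 N and ((x of tab_red in the frame of drying_rack between 0.075 and 0.105 m and x of saucer_red in the frame of serving_rack between -0.102 and -0.078 m) or (x of tab_red in the frame of drying_rack between 0.015 and 0.045 m and x of saucer_red in the frame of serving_rack between -0.042 and -0.018 m) or (x of tab_red in the frame of drying_rack between -0.045 and -0.015 m and x of saucer_red in the frame of serving_rack between 0.018 and 0.042 m) or (x of tab_red in the frame of drying_rack between -0.105 and -0.075 m and x of saucer_red in the frame of serving_rack between 0.078 and 0.102 m)) and y of saucer_red in the frame of serving_rack between -0.012 and 0.012 m and z of saucer_red in the frame of serving_rack between 0.057 and 0.073 m and angle between saucer_red's own x axis and vertical between 1.3108 and 1.8308 rad and contact force between the fingers and saucer_red below 0.05 N and ((x of tab_green in the frame of drying_rack between 0.075 and 0.105 m and x of saucer_green in the frame of serving_rack between -0.102 and -0.078 m) or (x of tab_green in the frame of drying_rack between 0.015 and 0.045 m and x of saucer_green in the frame of serving_rack between -0.042 and -0.018 m) or (x of tab_green in the frame of drying_rack between -0.045 and -0.015 m and x of saucer_green in the frame of serving_rack between 0.018 and 0.042 m) or (x of tab_green in the frame of drying_rack between -0.105 and -0.075 m and x of saucer_green in the frame of serving_rack between 0.078 and 0.102 m)) and y of saucer_green in the frame of serving_rack between -0.012 and 0.012 m and z of saucer_green in the frame of serving_rack between 0.057 and 0.073 m and angle between saucer_green's own x axis and vertical between 1.3108 and 1.8308 rad and contact force between the fingers and saucer_green below 0.05 N and ((x of tab_yellow in the frame of drying_rack between 0.075 and 0.105 m and x of saucer_yellow in the frame of serving_rack between -0.102 and -0.078 m) or (x of tab_yellow in the frame of drying_rack between 0.015 and 0.045 m and x of saucer_yellow in the frame of serving_rack between -0.042 and -0.018 m) or (x of tab_yellow in the frame of drying_rack between -0.045 and -0.015 m and x of saucer_yellow in the frame of serving_rack between 0.018 and 0.042 m) or (x of tab_yellow in the frame of drying_rack between -0.105 and -0.075 m and x of saucer_yellow in the frame of serving_rack between 0.078 and 0.102 m)) and y of saucer_yellow in the frame of serving_rack between -0.012 and 0.012 m and z of saucer_yellow in the frame of serving_rack between 0.057 and 0.073 m and angle between saucer_yellow's own x axis and vertical between 1.3108 and 1.8308 rad and contact force between the fingers and saucer_yellow below 0.05 N); the robot touches nothing.
It fails at once if the cezve is pushed more than 20 mm or tipped (distance of cezve from where it was at the start of the episode above 0.02 m or angle between cezve's own z axis and vertical above 0.35 rad).
It fails at once if the cup is pushed more than 20 mm or tipped (distance of cup from where it was at the start of the episode above 0.02 m or angle between cup's own z axis and vertical above 0.35 rad).
It fails at once if the lokum dish is pushed more than 20 mm or tipped (distance of lokum_dish from where it was at the start of the episode above 0.02 m or angle between lokum_dish's own z axis and vertical above 0.35 rad).
It fails at once if a saucer falls freely (over 0.8 m/s, a drop of about 33 mm) ((linear speed of saucer_blue above 0.8 m/s and contact force between the fingers and saucer_blue below 0.05 N) or (linear speed of saucer_red above 0.8 m/s and contact force between the fingers and saucer_red below 0.05 N) or (linear speed of saucer_green above 0.8 m/s and contact force between the fingers and saucer_green below 0.05 N) or (linear speed of saucer_yellow above 0.8 m/s and contact force between the fingers and saucer_yellow below 0.05 N)).
It also fails if it takes over 122 s, if anything falls off the work surface, if the arm or the gripper's body presses on something with over 40 N, if the wrist force passes 120 N, or if a joint passes its speed limit or range.

## Working session

There is one attempt and no reset: what is moved stays moved. The work goes in short steps, Python scripts to look and compute and a shell command to move; the robot and the scene stay as the last step left them, time stands still between calls to the robot, and variables do not carry over. Pictures are saved under pics/ and viewed, and the job is handed in when it is done.

```bash
ls; mkdir -p pics
python3 - <<'E'
from plant import telemetry, eyes, r
import cv2
print(telemetry.sense(), r.grasp_offset)
for n in("side","top"):
    print(eyes.camera_info(n))
    a,d=eyes.get_image(n); cv2.imwrite(f"pics/{n}0.png",a)
    import numpy as np; np.savez(f"{n}0.npz",a=a,d=d)
E
```

```text
pics
{'clock': 0.0, 'q': array([-1.30280855,  0.62931111,  0.03849435,  1.51830165, -0.02699677,
        0.99628859, -0.01999124]), 'dq': array([-1.17675619e-03,  1.66191183e-03, -7.83363546e-04,  2.37299811e-04,
        6.45711558e-05,  8.31184832e-04,  3.18842734e-04]), 'effort': array([-2.86598524e-04, -5.49722278e+01,  1.14343107e+00, -1.86636239e+01,
       -5.23067603e-02,  2.32826342e-02,  1.44854293e-04]), 'tool_pos': array([0.21275228, 0.61353244, 0.20459899]), 'eef_rot': array([ 1.66135112e-01,  9.86102593e-01, -8.86333184e-04, -1.22037311e-04]), 'ft_force': array([-0.20988396,  0.30341071,  0.62748369]), 'moment': array([-0.00399842,  0.03387588, -0.00581462]), 'finger_gap': 0.09415588567735776} 0.0188
{'fov_y': 54.15053918211115, 'cx': 258.5916515792617, 'cy': 190.50015969007518, 'k1': 0.039839641509829805, 'xyz': array([0.43727011, 0.63913725, 0.70088483]), 'attitude': array([-0.09402865,  0.92447752, -0.3680617 ,  0.03210164])}
{'fov_y': 50.62871768944062, 'cx': 257.64055511140174, 'cy': 192.61870339565417, 'k1': 0.00176384109205045, 'xyz': array([0.44394099, 0.05865602, 1.0820103 ]), 'attitude': array([-0.69938287,  0.71323831, -0.04042245,  0.02281977])}
```

View pics/side0.png

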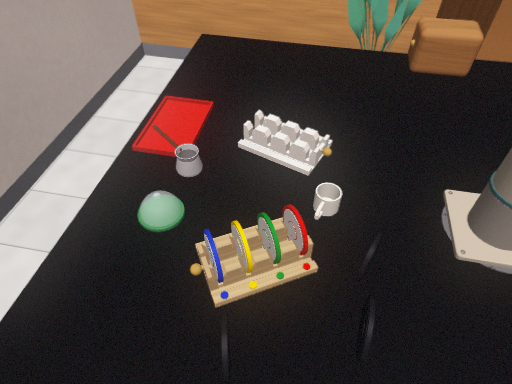

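View pics/top0.png

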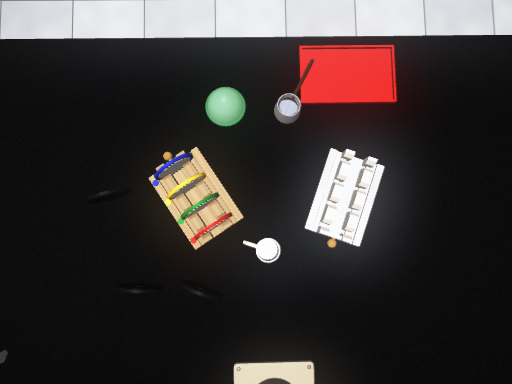

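The top view shows the drying rack around (195,198), with its knob at (167,156). Tabs and saucers run blue, yellow, green, red away from the knob. The serving rack is around (344,197), with its knob at (332,243). The cup is at (267,250), the cezve at (288,107) and the dish at (225,106). Black standing look-alikes are at (108,195), (138,288) and (200,290). The arm is out of view.

```bash
cat > h.py <<'E'
import numpy as np, cv2
from plant import telemetry, eyes, r
from scipy.spatial.transform import Rotation as R
def K(n):
    c=eyes.camera_info(n); f=192/np.tan(np.radians(c["fov_y"]/2)); return c,f
def ray(n,u,v):
    c,f=K(n); x=(u-c["cx"])/f; y=(v-c["cy"])/f
    rd=np.hypot(x,y); rr=rd
    for _ in range(20): rr=rd/(1+c["k1"]*rr*rr)
    s=rr/rd if rd>0 else 1
    return np.array(c["xyz"]),R.from_quat(c["attitude"]).apply([x*s,y*s,1])
def onz(n,u,v,z):
    o,d=ray(n,u,v); return o+d*(z-o[2])/d[2]
def cloud(n,d):
    c,f=K(n); v,u=np.mgrid[0:384,0:512]; x=(u-c["cx"])/f;y=(v-c["cy"])/f
    rd=np.hypot(x,y); rr=rd.copy()
    for _ in range(20): rr=rd/(1+c["k1"]*rr*rr)
    s=np.where(rd>0,rr/np.maximum(rd,1e-9),1)
    p=np.stack([x*s,y*s,np.ones_like(x)],-1)*d[...,None]
    return p@R.from_quat(c["attitude"]).as_matrix().T+c["xyz"]
def proj(n,p):
    c,f=K(n); q=R.from_quat(c["attitude"]).inv().apply(np.asarray(p)-c["xyz"]); x,y=q[0]/q[2],q[1]/q[2]
    s=1+c["k1"]*(x*x+y*y); return c["cx"]+f*x*s, c["cy"]+f*y*s
def comps(mask,amin=8):
    n,l,st,ce=cv2.connectedComponentsWithStats(mask.astype(np.uint8))
    return [(i,st[i,4],ce[i],l) for i in range(1,n) if st[i,4]>=amin]
def hsvm(a,lo,hi):
    return cv2.inRange(cv2.cvtColor(a,cv2.COLOR_BGR2HSV),np.array(lo),np.array(hi))>0
E
python3 - <<'E'
from h import *
rng={'blue':((105,150,80),(130,255,255)),'yellow':((22,150,120),(34,255,255)),'green':((45,150,60),(75,255,255)),'red':((0,200,120),(4,255,255)),'knob':((8,110,90),(17,255,255))}
for n in("top","side"):
    z=np.load(n+"0.npz"); a=z['a']; P=cloud(n,z['d'])
    for k,(lo,hi) in rng.items():
        for i,A,c,l in comps(hsvm(a,lo,hi)):
            if A<600: print(n,k,A,c.round(1),onz(n,*c,0.021 if k!='knob' else 0.036).round(4),'d',np.median(P[l==i],0).round(3), 'zmax',P[l==i][:,2].max().round(3))
    # obstacle blobs by depth
    m=(P[...,2]>0.012)&(P[...,2]<0.3)&(z['d']>0)
    for i,A,c,l in comps(m,30):
        q=P[l==i]; print(n,'blob',A,c.round(0),q.min(0).round(3),q.max(0).round(3))
    g=np.clip((a.astype(float)/255)**0.4*255,0,255).astype(np.uint8)
    cv2.imwrite(f"pics/{n}_g.png",cv2.resize(g,(800,600)))
E
```

```text
top blue 145 [170.4 163.2] [0.6206 0.2589 0.021 ] d [0.607 0.242 0.113] zmax 0.124
top blue 23 [155.2 182.6] [0.5702 0.2986 0.021 ] d [0.569 0.299 0.022] zmax 0.026
top yellow 140 [183.2 184.3] [0.5645 0.2257 0.021 ] d [0.554 0.21  0.113] zmax 1.082
top yellow 11 [168.5 200.4] [0.5229 0.2639 0.021 ] d [0.523 0.263 0.022] zmax 0.062
top green 128 [195. 207.] [0.5043 0.1953 0.021 ] d [0.5   0.185 0.112] zmax 0.122
top red 13 [301.   90.8] [ 0.8118 -0.0912  0.021 ] d [ 0.812 -0.092  0.017] zmax 0.02
top red 45 [221.6 218.7] [0.4725 0.1264 0.021 ] d [0.472 0.12  0.11 ] zmax 0.122
top red 40 [200.  233.4] [0.4355 0.1828 0.021 ] d [0.437 0.173 0.108] zmax 0.12
top knob 13 [169.6 156.3] [0.6364 0.2581 0.036 ] d [0.636 0.256 0.041] zmax 0.046
top knob 16 [186.5 163.5] [0.6168 0.2146 0.036 ] d [0.614 0.213 0.051] zmax 0.057
top knob 29 [170.2 177.8] [0.5802 0.2568 0.036 ] d [0.58  0.255 0.048] zmax 1.082
top knob 18 [199.3 182.9] [0.5654 0.1818 0.036 ] d [0.563 0.179 0.053] zmax 1.082
top knob 24 [180.6 196. ] [0.5324 0.2301 0.036 ] d [0.531 0.228 0.051] zmax 0.058
top knob 12 [207.8 194.4] [
[... 4657 characters left out ...]
41 -0.015  0.085]
side blob 2486 [287. 138.] [ 0.392 -0.305  0.012] [ 0.645 -0.12   0.063]
side blob 502 [275. 156.] [ 0.438 -0.183  0.012] [ 0.652 -0.089  0.022]
side blob 4616 [485. 217.] [-0.013 -0.103  0.012] [0.104 0.103 0.22 ]
side blob 712 [326. 199.] [ 0.36  -0.021  0.012] [0.421 0.074 0.059]
side blob 1301 [160. 209.] [0.721 0.068 0.012] [0.826 0.168 0.074]
side blob 5585 [253. 248.] [0.411 0.079 0.012] [0.663 0.29  0.123]
side blob 358 [369. 257.] [0.274 0.133 0.014] [0.319 0.228 0.114]
side blob 1108 [264. 282.] [0.394 0.181 0.012] [0.592 0.318 0.025]
side blob 801 [365. 329.] [0.298 0.272 0.013] [0.313 0.382 0.113]
side blob 509 [226. 347.] [0.516 0.356 0.027] [0.549 0.459 0.112]
```

View pics/top_g.png

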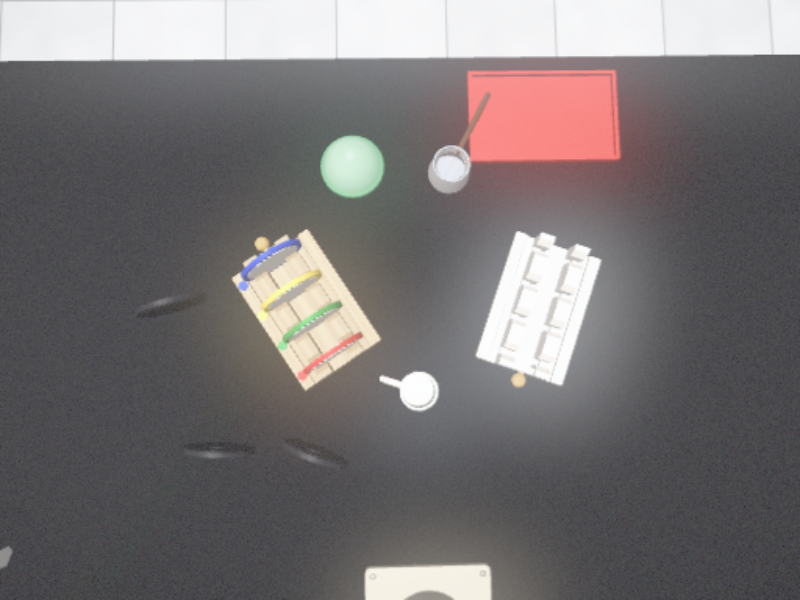

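Run:
```python
from h import *
for n in("top","side"):
    z=np.load(n+"0.npz"); a=z['a']; P=cloud(n,z['d'])
    X=P.reshape(-1,3)
    s=(X[:,0]>0.38)&(X[:,0]<0.67)&(X[:,1]<-0.08)&(X[:,1]>-0.32)&(X[:,2]>0.011)&(X[:,2]<0.07)
    led=X[s&(X[:,2]<0.022)]; 
    # exclude knob
    k=np.linalg.norm(led[:,:2]-[0.405,-0.154],axis=1)>0.016
    rect=cv2.minAreaRect(led[k][:,:2].astype(np.float32)*1000); print(n,'led',rect)
    po=X[s&(X[:,2]>0.054)][:,:2]
    rect=cv2.minAreaRect(po.astype(np.float32)*1000); print(n,'posts',rect)
    m=((P[...,2]>0.054)&(P[...,2]<0.07)&(P[...,0]>.38)&(P[...,0]<.67)&(P[...,1]<-.08)&(P[...,1]>-.32)&(z['d']>0))
    for i,A,c,l in comps(m,4): print('  post',A,c.round(1),P[l==i].mean(0).round(4))
    m=((P[...,2]>0.054)&(P[...,2]<0.07)&(P[...,0]>.38)&(P[...,0]<.67)&(P[...,1]>.05)&(P[...,1]<.32)&(z['d']>0))
    # saucers in drying frame
    c0=np.array([0.5287,0.1942]); ex=np.array([.840,.5415]);ex/=np.linalg.norm(ex); ey=np.array([-ex[1],ex[0]])
    L=np.c_[(X[:,:2]-c0)@ex,(X[:,:2]-c0)@ey,X[:,2]]
    for xs in(.09,.03,-.03,-.09):
        t=L[(abs(L[:,0]-xs)<.028)&(abs(L[:,1])<.06)&(L[:,2]>.105)&(L[:,2]<.14)]
        print('  saucer',xs,len(t),t[:,0].min().round(4),t[:,0].max().round(4),t[:,1].min().round(3),t[:,1].max().round(3),np.median(t[:,:2],0).round(4))
a=np.load("top0.npz")['a']; cv2.imwrite("pics/serv.png",cv2.resize(a[140:255,295:395],None,fx=5,fy=5,interpolation=cv2.INTER_CUBIC))
cv2.imwrite("pics/dry.png",cv2.resize(a[140:255,140:250],None,fx=5,fy=5,interpolation=cv2.INTER_CUBIC))
```

```text
top led ((524.8092041015625, -198.40908813476562), (153.20147705078125, 226.19944763183594), 69.98551940917969)
top posts ((525.4197998046875, -198.55577087402344), (84.82097625732422, 227.6638946533203), 70.12744140625)
  post 47 [349.5 152. ] [ 0.636  -0.2061  0.0577]
  post 51 [371.8 159.5] [ 0.6155 -0.263   0.0582]
  post 133 [344.1 169.4] [ 0.5911 -0.1903  0.0584]
  post 130 [366.2 176.8] [ 0.5711 -0.2465  0.0582]
  post 134 [336.9 191.5] [ 0.5348 -0.1697  0.0582]
  post 137 [359.2 199. ] [ 0.5144 -0.226   0.0579]
  post 135 [329.8 213.7] [ 0.4787 -0.1494  0.0582]
  post 141 [352.1 221.4] [ 0.4581 -0.2054  0.0579]
  post 47 [324.1 231.4] [ 0.4344 -0.1334  0.0576]
  post 45 [346.5 239.1] [ 0.4139 -0.1894  0.058 ]
  saucer 0.09 140 0.0865 0.0965 -0.037 0.038 [ 0.0903 -0.0014]
  saucer 0.03 134 0.0265 0.0362 -0.039 0.038 [ 0.0307 -0.0018]
  saucer -0.03 126 -0.0332 -0.0243 -0.039 0.036 [-0.029  -0.0015]
  saucer -0.09 117 -0.093 -0.0835 -0.039 0.037 [-0.0886 -0.0013]
side led ((523.3836059570312, -197.89013671875), (155.54476928710938, 225.40223693847656), 70.13838195800781)
side p
[... 154 characters left out ...]
]
  post 79 [272.5 118.4] [ 0.568  -0.2449  0.0581]
  post 32 [247.1 123.6] [ 0.6342 -0.2058  0.0578]
  post 82 [290.7 125. ] [ 0.5127 -0.2249  0.0582]
  post 86 [261.8 129.4] [ 0.5883 -0.1881  0.0581]
  post 85 [310. 132.] [ 0.4561 -0.2041  0.0584]
  post 96 [280.5 136.4] [ 0.5325 -0.1681  0.0582]
  post 28 [325.6 137.8] [ 0.4119 -0.1882  0.0579]
  post 98 [300.  143.8] [ 0.4766 -0.148   0.0581]
  post 34 [316. 150.] [ 0.4324 -0.1317  0.058 ]
  saucer 0.09 167 0.0859 0.0947 -0.038 0.038 [0.0908 0.0087]
  saucer 0.03 172 0.0259 0.0353 -0.038 0.037 [0.0314 0.0081]
  saucer -0.03 179 -0.0343 -0.0247 -0.038 0.038 [-0.0279  0.0067]
  saucer -0.09 188 -0.0942 -0.0842 -0.038 0.04 [-0.0877  0.0065]
```

View pics/serv.png

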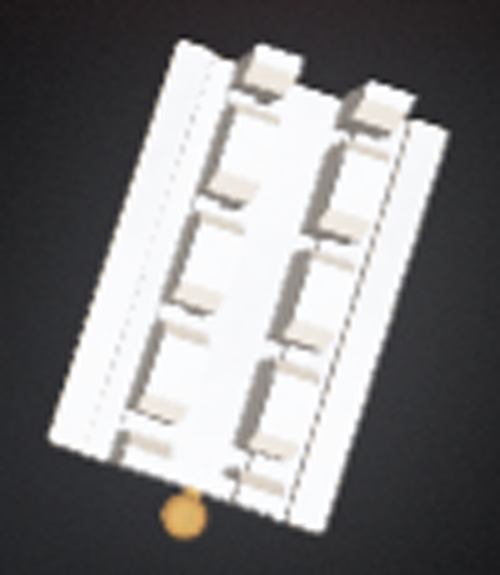

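View pics/dry.png

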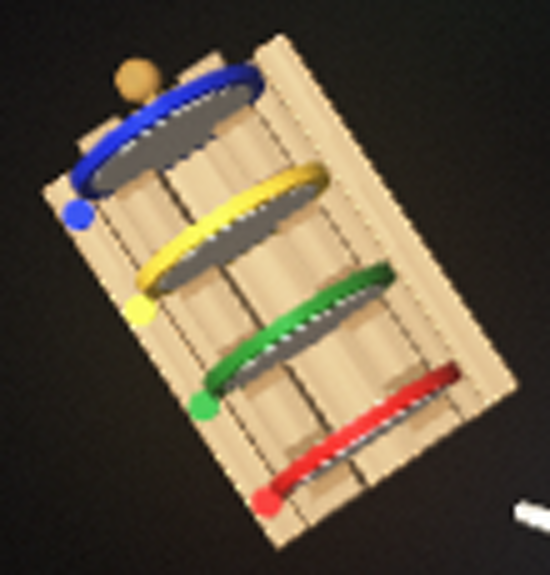

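The enlarged crop confirms that each rim matches the tab beside it: blue nearest the knob, then yellow, green, red. None of the black discs is in a rack. So blue goes to serving -90, yellow to -30, green to +30 and red to +90. I'll start moving.

```bash
cat >> h.py <<'E'
DC=np.array([.5287,.1942]); DX=np.array([.8405,.5418])
SC=np.array([.5242,-.1978]); SX=np.array([-.9397,.342])
def tgt(name):
    col,ph=name.split('_')
    xd={'blue':.0908,'yellow':.031,'green':-.0287,'red':-.088}[col]; xs={'blue':-.09,'yellow':-.03,'green':.03,'red':.09}[col]
    return (DC+xd*DX,32.8) if ph=='d' else (SC+xs*SX,-20.0)
def plan(name,z):
    s=telemetry.sense(); t,yaw=tgt(name); M=R.from_quat(s['eef_rot'])
    m=M.as_matrix(); dw=np.r_[t,z]-s['tool_pos']
    Y=np.array([np.cos(np.radians(yaw)),np.sin(np.radians(yaw)),0])
    if Y@m[:,1]<0: Y=-Y
    Z=np.array([0,0,-1.]); T=np.c_[np.cross(Y,Z),Y,Z]
    rv=(M.inv()*R.from_matrix(T)).as_rotvec(degrees=True)
    print('t',round(s['clock'],2),'pos',s['tool_pos'].round(4),'q',s['q'].round(2),'F',s['ft_force'].round(1),'gap',round(s['finger_gap'],4))
    print('offset cm',(m.T@dw*100).round(2),'|',np.linalg.norm(dw).round(3),'dr',rv.round(1),'after turn offset',(T.T@dw*100).round(2))
E
python3 -m pendant '[{"offset":[-3.6,-1.6,-0.4],"dr":[0,0,0]},{"offset":[-3.6,-1.6,-0.4],"dr":[0,0,0]},{"offset":[-3.6,-1.6,-0.4],"dr":[0,0,0]},{"offset":[-3.6,-1.6,-0.4],"dr":[0,0,0]},{"offset":[-3.6,-1.6,-0.4],"dr":[0,0,0]}]' -0.3 20
python3 -c "
from h import *
plan('blue_d',.24)"
```

```text
clock: 0.52
tool_pos: [0.3485, 0.4828, 0.2199]
eef_rot: [0.155, 0.988, -0.002, -0.005]
ft_force: [-0.4, 1.4, -0.1]
finger_gap: 0.064
t 0.52 pos [0.3485 0.4828 0.2199] q [-1.01  0.54  0.03  1.65 -0.03  0.96  0.29] F [-0.4  1.4 -0.1] gap 0.064
offset cm [-31.73 -14.95  -2.23] | 0.351 dr [-0.5 -0.4 39.4] after turn offset [-34.02   8.59  -2.01]
```

```bash
python3 -m pendant '[{"offset":[-3.6,-1.7,-0.5],"dr":[0,0,7]},{"offset":[-3.8,-1.2,-0.5],"dr":[0,0,7]},{"offset":[-3.9,-0.8,-0.5],"dr":[0,0,7]},{"offset":[-4,-0.3,-0.5],"dr":[0,0,7]},{"offset":[-4,0.2,-0.3],"dr":[0,0,7]}]'
python3 -c "
from h import *
plan('blue_d',.24)"
```

```text
clock: 0.93
tool_pos: [0.4977, 0.3384, 0.2412]
eef_rot: [0.451, 0.892, -0.005, -0.006]
ft_force: [1.3, 0.9, -0.6]
finger_gap: 0.0335
t 0.93 pos [0.4977 0.3384 0.2412] q [-0.77  0.54  0.21  1.6  -0.13  1.03  0.12] F [ 1.3  0.9 -0.6] gap 0.0335
offset cm [-14.01   3.02   0.  ] | 0.143 dr [-0.8 -0.3  3.5] after turn offset [-13.8    3.87   0.12]
```

```bash
python3 -m pendant '[{"offset":[-3.6,0.8,0],"dr":[-0.4,-0.2,3]},{"offset":[-3.6,0.9,0],"dr":[-0.3,0,0.5]},{"offset":[-3.6,1,0],"dr":[0,0,0]},{"offset":[-2,0.7,0],"dr":[0,0,0]},{"offset":[0,0,0],"dr":[0,0,0]}]'
python3 -c "
from h import *
plan('blue_d',.24)"
```

```text
clock: 1.35
tool_pos: [0.6071, 0.2341, 0.2402]
eef_rot: [0.488, 0.873, -0.002, 0.003]
ft_force: [0.7, -1.0, -0.5]
finger_gap: 0.0329
t 1.35 pos [0.6071 0.2341 0.2402] q [-0.56  0.61  0.25  1.48 -0.15  1.08  0.27] F [ 0.7 -1.  -0.5] gap 0.0329
offset cm [0.9  0.31 0.01] | 0.01 dr [-0.1  0.4 -1.3] after turn offset [0.89 0.33 0.02]
```

```bash
python3 -m pendant '[{"offset":[0.9,0.3,0],"dr":[0,0.4,-1.3]},{"offset":[0,0,3],"dr":[0,0,0]},{"offset":[0,0,3],"dr":[0,0,0]},{"offset":[0,0,2],"dr":[0,0,0]},{"offset":[0,0,0],"dr":[0,0,0]}]'
python3 -c "
from h import *
plan('blue_d',.088)"
```

```text
clock: 1.77
tool_pos: [0.6018, 0.2504, 0.1578]
eef_rot: [0.475, 0.88, 0.002, -0.003]
ft_force: [-0.2, -1.0, -0.9]
finger_gap: 0.0329
t 1.77 pos [0.6018 0.2504 0.1578] q [-0.56  0.69  0.21  1.56 -0.18  0.91  0.3 ] F [-0.2 -1.  -0.9] gap 0.0329
offset cm [-0.81 -0.12  6.98] | 0.07 dr [ 0.  -0.4  0.5] after turn offset [-0.76 -0.11  6.98]
```

```bash
python3 -m pendant '[{"offset":[-0.8,-0.1,0],"dr":[0,0,0]},{"offset":[0,0,0],"dr":[0,0,0]},{"offset":[0,0,0],"dr":[0,0,0]}]'
python3 -c "
from h import *
plan('blue_d',.088)
a,d=eyes.get_image('side'); cv2.imwrite('pics/s1.png',cv2.resize(a[100:310,130:370],None,fx=3,fy=3)[:600])
"
```

```text
clock: 2.02
tool_pos: [0.6029, 0.248, 0.1586]
eef_rot: [0.471, 0.882, 0.002, -0.005]
ft_force: [-0.2, 0.2, 0.6]
finger_gap: 0.0329
t 2.02 pos [0.6029 0.248  0.1586] q [-0.55  0.69  0.2   1.56 -0.18  0.91  0.31] F [-0.2  0.2  0.6] gap 0.0329
offset cm [-0.57 -0.08  7.05] | 0.071 dr [-0.  -0.6  0.9] after turn offset [-0.5  -0.07  7.06]
```

View pics/s1.png

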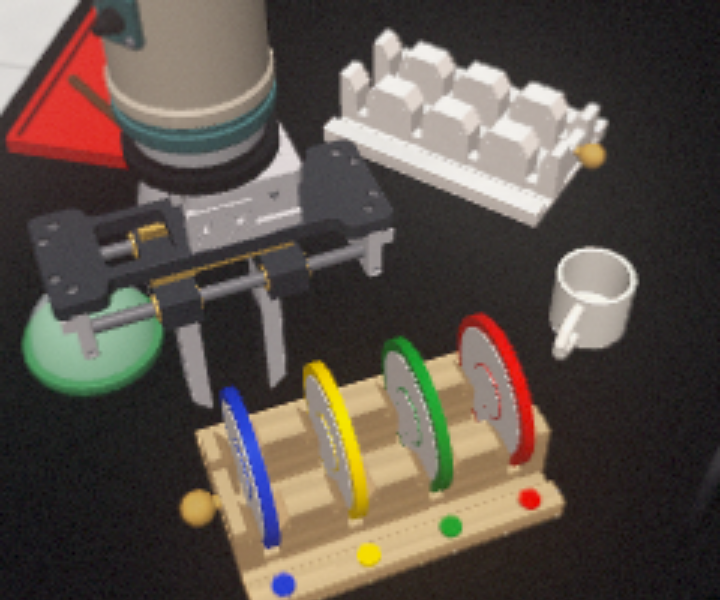

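The side view shows the open fingers straddling the blue rim: fingertips at crop (200,400) and (275,385), saucer top at (230,390). Descending.

```bash
python3 -m pendant '[{"offset":[-0.5,-0.1,2],"dr":[0,-0.5,0.8]},{"offset":[0,0,2],"dr":[0,0,0]},{"offset":[0,0,1.5],"dr":[0,0,0]},{"offset":[0,0,0],"dr":[0,0,0]},{"offset":[0,0,0],"dr":[0,0,0]}]'
python3 -c "
from h import *
plan('blue_d',.088)"
```

```text
clock: 2.48
tool_pos: [0.6107, 0.246, 0.1106]
eef_rot: [0.478, 0.879, 0.006, 0.004]
ft_force: [-0.1, 0.2, -0.0]
finger_gap: 0.0327
t 2.48 pos [0.6107 0.246  0.1106] q [-0.54  0.75  0.2   1.6  -0.19  0.8   0.31] F [-0.1  0.2 -0. ] gap 0.0327
offset cm [ 0.09 -0.65  2.25] | 0.023 dr [0.9 0.1 0.1] after turn offset [ 0.09 -0.62  2.26]
```

```bash
python3 -m pendant '[{"offset":[0,-0.6,0],"dr":[0.9,0,0]},{"offset":[0,0,0.5],"dr":[0,0,0]},{"offset":[0,0,0],"dr":[0,0,0]},{"offset":[0,0,0],"dr":[0,0,0]}]'
python3 -c "
from h import *
plan('blue_d',.088)"
```

```text
clock: 2.82
tool_pos: [0.6077, 0.2435, 0.1098]
eef_rot: [0.477, 0.879, 0.002, 0.002]
ft_force: [0.7, 0.1, -0.2]
finger_gap: 0.0332
t 2.82 pos [0.6077 0.2435 0.1098] q [-0.54  0.75  0.2   1.6  -0.19  0.81  0.31] F [ 0.7  0.1 -0.2] gap 0.0332
offset cm [ 0.14 -0.24  2.18] | 0.022 dr [0.3 0.1 0.2] after turn offset [ 0.14 -0.23  2.18]
```

```bash
python3 -m pendant '[{"offset":[0.1,-0.3,1.5],"dr":[0.3,0,0]},{"offset":[0,0,1.2],"dr":[0,0,0]},{"offset":[0,0,0],"dr":[0,0,0]},{"offset":[0,0,0],"dr":[0,0,0]}]'
python3 -c "
from h import *
plan('blue_d',.088)"
```

```text
clock: 3.15
tool_pos: [0.6065, 0.2434, 0.0841]
eef_rot: [0.477, 0.879, 0.001, 0.002]
ft_force: [-0.0, -0.5, -0.3]
finger_gap: 0.0328
t 3.15 pos [0.6065 0.2434 0.0841] q [-0.54  0.78  0.19  1.62 -0.19  0.76  0.32] F [-0.  -0.5 -0.3] gap 0.0328
offset cm [ 0.08 -0.13 -0.39] | 0.004 dr [0.2 0.2 0.2] after turn offset [ 0.08 -0.13 -0.39]
```

```bash
python3 -m pendant '[{"offset":[0,0,0],"dr":[0,0,0]},{"offset":[0,0,0],"dr":[0,0,0]},{"offset":[0,0,0],"dr":[0,0,0]},{"offset":[0,0,0],"dr":[0,0,0]},{"offset":[0,0,0],"dr":[0,0,0]}]' -1 25
python3 -c "
from h import *
plan('blue_d',.088)"
```

```text
clock: 3.57
tool_pos: [0.6067, 0.243, 0.0852]
eef_rot: [0.478, 0.879, 0.001, 0.002]
ft_force: [-1.8, -1.2, -1.9]
finger_gap: 0.0081
t 3.57 pos [0.6067 0.243  0.0852] q [-0.54  0.78  0.19  1.62 -0.19  0.76  0.32] F [-1.8 -1.2 -1.9] gap 0.0081
offset cm [ 0.12 -0.12 -0.28] | 0.003 dr [0.2 0.2 0.1] after turn offset [ 0.12 -0.12 -0.28]
```

```bash
python3 -m pendant '[{"offset":[0,0,-1.5],"dr":[0,0,0]},{"offset":[0,0,-3],"dr":[0,0,0]},{"offset":[0,0,-4],"dr":[0,0,0]},{"offset":[0,0,-4],"dr":[0,0,0]},{"offset":[0,0,-3.5],"dr":[0,0,0]}]'
python3 -c "
from h import *
plan('blue_s',.25)"
```

```text
clock: 3.98
tool_pos: [0.6013, 0.2422, 0.2411]
eef_rot: [0.478, 0.878, -0.005, -0.003]
ft_force: [0.8, 1.1, -1.4]
finger_gap: 0.0081
t 3.98 pos [0.6013 0.2422 0.2411] q [-0.56  0.61  0.24  1.47 -0.15  1.09  0.28] F [ 0.8  1.1 -1.4] gap 0.0081
offset cm [-39.92 -24.97  -0.59] | 0.471 dr [-0.6  0.3 52.9] after turn offset [-43.98  16.8   -0.89]
```

```bash
python3 -m pendant '[{"offset":[-2,-1.1,-0.2],"dr":[0,0,5]},{"offset":[-3.3,-1.4,-0.2],"dr":[0,0,6.5]},{"offset":[-3.6,-1.1,-0.2],"dr":[0,0,6.5]},{"offset":[-3.9,-0.7,-0.2],"dr":[0,0,6.5]},{"offset":[-4,-0.2,-0.2],"dr":[0,0,6.5]}]'
python3 -c "
from h import *
plan('blue_s',.25)"
```

```text
clock: 4.4
tool_pos: [0.6208, 0.0793, 0.2621]
eef_rot: [0.695, 0.719, 0.008, -0.001]
ft_force: [1.6, 0.2, -1.6]
finger_gap: 0.0081
t 4.4 pos [0.6208 0.0793 0.2621] q [-0.4   0.56  0.39  1.54 -0.24  1.08  0.08] F [ 1.6  0.2 -1.6] gap 0.0081
offset cm [-30.74  -2.28   0.82] | 0.308 dr [ 0.4 -0.8 22. ] after turn offset [-29.34   9.4    1.21]
```

```bash
python3 -m pendant '[{"offset":[-4,0,0.1],"dr":[0,-0.4,6]},{"offset":[-4,0.4,0.1],"dr":[0,-0.4,6]},{"offset":[-3.9,0.8,0.2],"dr":[0,0,6]},{"offset":[-3.8,1.2,0.2],"dr":[0,0,4]},{"offset":[-3.8,1.2,0],"dr":[0,0,0]}]'
python3 -c "
from h import *
plan('blue_s',.25)"
```

```text
clock: 4.82
tool_pos: [0.6227, -0.1276, 0.2572]
eef_rot: [0.825, 0.565, 0.005, 0.004]
ft_force: [0.5, -0.7, -1.7]
finger_gap: 0.0079
t 4.82 pos [ 0.6227 -0.1276  0.2572] q [-0.13  0.59  0.5   1.52 -0.31  1.09  0.06] F [ 0.5 -0.7 -1.7] gap 0.0079
offset cm [-9.92  2.36  0.71] | 0.102 dr [ 0.8 -0.2 -1.3] after turn offset [-9.96  2.15  0.72]
```

```bash
python3 -m pendant '[{"offset":[-3.5,0.8,0.2],"dr":[0.4,0,0]},{"offset":[-2.7,0.6,0.2],"dr":[0,0,0]},{"offset":[-1,0.2,0],"dr":[0,0,0]},{"offset":[0,0,0],"dr":[0,0,0]},{"offset":[0,0,0],"dr":[0,0,0]}]'
python3 -c "
from h import *
plan('blue_s',.15)"
```

```text
clock: 5.23
tool_pos: [0.6073, -0.2166, 0.2534]
eef_rot: [0.83, 0.558, 0.001, 0.004]
ft_force: [0.3, 1.4, -0.9]
finger_gap: 0.008
t 5.23 pos [ 0.6073 -0.2166  0.2534] q [ 0.01  0.62  0.5   1.49 -0.31  1.11  0.18] F [ 0.3  1.4 -0.9] gap 0.008
offset cm [-1.03  0.5  10.35] | 0.104 dr [ 0.5  0.1 -2.2] after turn offset [-1.07  0.55 10.34]
```

```bash
python3 -m pendant '[{"offset":[-1,0.5,2],"dr":[0.5,0,-2]},{"offset":[-0.2,0.1,3],"dr":[0,0,0]},{"offset":[0,0,2.5],"dr":[0,0,0]},{"offset":[0,0,0],"dr":[0,0,0]},{"offset":[0,0,0],"dr":[0,0,0]}]'
python3 -c "
from h import *
plan('blue_s',.15)"
```

```text
clock: 5.65
tool_pos: [0.6151, -0.2173, 0.1785]
eef_rot: [0.815, 0.579, 0.004, -0.0]
ft_force: [0.8, 0.4, -0.6]
finger_gap: 0.0076
t 5.65 pos [ 0.6151 -0.2173  0.1785] q [ 0.04  0.7   0.45  1.55 -0.35  0.97  0.27] F [ 0.8  0.4 -0.6] gap 0.0076
offset cm [-1.3  -0.24  2.84] | 0.031 dr [ 0.2 -0.4  0.8] after turn offset [-1.28 -0.21  2.85]
```

```bash
python3 -m pendant '[{"offset":[-1.3,-0.2,1],"dr":[0,-0.4,0.8]},{"offset":[-0.4,0,1],"dr":[0,0,0]},{"offset":[0,0,0],"dr":[0,0,0]},{"offset":[0,0,0],"dr":[0,0,0]}]'
python3 -c "
from h import *
plan('blue_s',.085)"
```

```text
clock: 5.98
tool_pos: [0.6105, -0.2298, 0.1604]
eef_rot: [0.818, 0.575, 0.003, 0.003]
ft_force: [-0.7, -0.1, -1.2]
finger_gap: 0.0078
t 5.98 pos [ 0.6105 -0.2298  0.1604] q [ 0.06  0.71  0.44  1.58 -0.36  0.93  0.28] F [-0.7 -0.1 -1.2] gap 0.0078
offset cm [ 0.05 -0.27  7.54] | 0.075 dr [ 0.5 -0.1  0.2] after turn offset [ 0.06 -0.21  7.54]
```

```bash
python3 -m pendant '[{"offset":[0,-0.3,1],"dr":[0.5,0,0]},{"offset":[0,-0.1,1],"dr":[0,0,0]},{"offset":[0,0,0],"dr":[0,0,0]},{"offset":[0,0,0],"dr":[0,0,0]}]'
python3 -c "
from h import *
plan('blue_s',.085)
a,d=eyes.get_image('side'); cv2.imwrite('pics/s2.png',cv2.resize(a[30:220,150:390],None,fx=3,fy=3))
a,d=eyes.get_image('top'); cv2.imwrite('pics/t2.png',cv2.resize(a[110:270,280:420],None,fx=3.7,fy=3.7))
"
```

```text
clock: 6.32
tool_pos: [0.6075, -0.229, 0.1401]
eef_rot: [0.818, 0.575, 0.001, 0.001]
ft_force: [-0.5, -0.0, -1.4]
finger_gap: 0.0078
t 6.32 pos [ 0.6075 -0.229   0.1401] q [ 0.07  0.74  0.43  1.6  -0.37  0.89  0.29] F [-0.5 -0.  -1.4] gap 0.0078
offset cm [0.07 0.1  5.51] | 0.055 dr [ 0.1 -0.1  0.2] after turn offset [0.08 0.11 5.51]
```

View pics/s2.png

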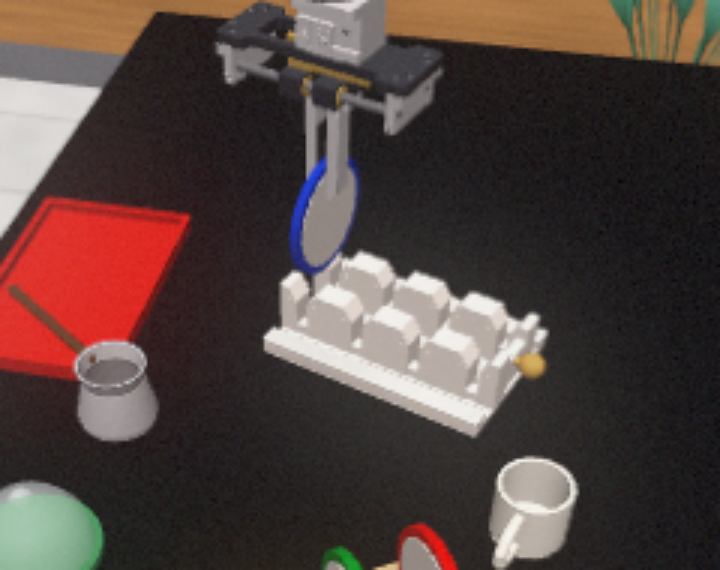

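View pics/t2.png

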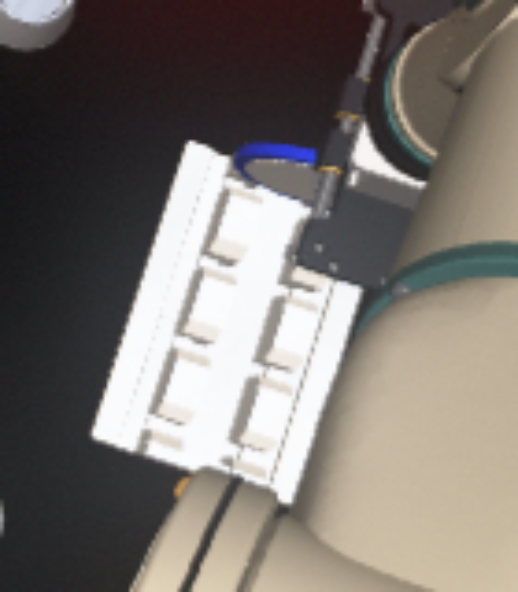

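In the side crop, the blue saucer's bottom at (312,270) sits between the end posts of the far slot at (295,300) and (335,320). Lowering on.

```bash
python3 -m pendant '[{"offset":[0.1,0.1,1.2],"dr":[0,0,0]},{"offset":[0,0.1,1.2],"dr":[0,0,0]},{"offset":[0,0,1],"dr":[0,0,0]},{"offset":[0,0,0.5],"dr":[0,0,0]},{"offset":[0,0,0],"dr":[0,0,0]}]'
python3 -c "
from h import *
plan('blue_s',.085)"
```

```text
clock: 6.83
tool_pos: [0.6089, -0.228, 0.0977]
eef_rot: [0.818, 0.575, 0.001, -0.001]
ft_force: [-0.0, -0.1, -0.9]
finger_gap: 0.0083
t 6.83 pos [ 0.6089 -0.228   0.0977] q [ 0.08  0.79  0.41  1.62 -0.4   0.82  0.31] F [-0.  -0.1 -0.9] gap 0.0083
offset cm [-0.07  0.01  1.27] | 0.013 dr [ 0.  -0.1  0.2] after turn offset [-0.06  0.01  1.27]
```

```bash
python3 -m pendant '[{"offset":[0,0,0.7],"dr":[0,0,0]},{"offset":[0,0,0.5],"dr":[0,0,0]},{"offset":[0,0,0.4],"dr":[0,0,0]},{"offset":[0,0,0],"dr":[0,0,0]}]'
python3 -c "
from h import *
plan('blue_s',.085)"
```

```text
clock: 7.17
tool_pos: [0.6089, -0.2322, 0.0835]
eef_rot: [0.818, 0.575, 0.0, 0.002]
ft_force: [-1.5, 1.5, -1.3]
finger_gap: 0.0081
t 7.17 pos [ 0.6089 -0.2322  0.0835] q [ 0.09  0.81  0.4   1.63 -0.41  0.79  0.32] F [-1.5  1.5 -1.3] gap 0.0081
offset cm [ 0.34 -0.13 -0.15] | 0.004 dr [0.2 0.1 0.2] after turn offset [ 0.34 -0.13 -0.15]
```

```bash
python3 -m pendant '[{"offset":[0.3,0,0.3],"dr":[0,0,0]},{"offset":[0,0,0.3],"dr":[0,0,0]},{"offset":[0,0,0],"dr":[0,0,0]}]'
python3 -c "
from h import *
plan('blue_s',.085)"
```

```text
clock: 7.42
tool_pos: [0.6088, -0.2324, 0.0836]
eef_rot: [0.819, 0.574, 0.0, 0.003]
ft_force: [-1.0, 2.1, -1.0]
finger_gap: 0.0078
t 7.42 pos [ 0.6088 -0.2324  0.0836] q [ 0.09  0.81  0.4   1.63 -0.41  0.79  0.32] F [-1.   2.1 -1. ] gap 0.0078
offset cm [ 0.36 -0.13 -0.14] | 0.004 dr [0.2 0.2 0. ] after turn offset [ 0.36 -0.13 -0.14]
```

```bash
python3 -m pendant '[{"offset":[0,0,0],"dr":[0,0,0]},{"offset":[0,0,0],"dr":[0,0,0]},{"offset":[0,0,0],"dr":[0,0,0]},{"offset":[0,0,0],"dr":[0,0,0]},{"offset":[0,0,0],"dr":[0,0,0]}]' -0.3
python3 -m pendant '[{"offset":[0,0,-1.5],"dr":[0,0,0]},{"offset":[0,0,-3],"dr":[0,0,0]},{"offset":[0,0,-3.5],"dr":[0,0,0]},{"offset":[0,0,-3.5],"dr":[0,0,0]},{"offset":[0,0,-3],"dr":[0,0,0]}]'
python3 -c "
from h import *
plan('yellow_d',.22)
a,d=eyes.get_image('side'); cv2.imwrite('pics/s3.png',cv2.resize(a[30:220,150:390],None,fx=3,fy=3))
P=cloud('side',d); m=hsvm(a,(105,150,60),(130,255,255)); q=P[m&(P[...,1]<0)]; print(q.max(0),q.min(0))"
```

```text
clock: 7.83
tool_pos: [0.6112, -0.2327, 0.0834]
eef_rot: [0.819, 0.574, 0.001, 0.005]
ft_force: [-0.6, -0.0, -0.2]
finger_gap: 0.0322
clock: 8.25
tool_pos: [0.6056, -0.229, 0.2232]
eef_rot: [0.819, 0.574, -0.004, -0.003]
ft_force: [1.3, -0.4, 0.7]
finger_gap: 0.0332
t 8.25 pos [ 0.6056 -0.229   0.2232] q [ 0.04  0.66  0.48  1.5  -0.32  1.07  0.25] F [ 1.3 -0.4  0.7] gap 0.0332
offset cm [ 39.63 -19.76   0.35] | 0.443 dr [ -0.6  -0.  -52.7] after turn offset [39.74 19.56  0.32]
[ 0.65984366 -0.1765019   0.12219755] [ 0.58750803 -0.4313442  -0.00221214]
```

View pics/s3.png

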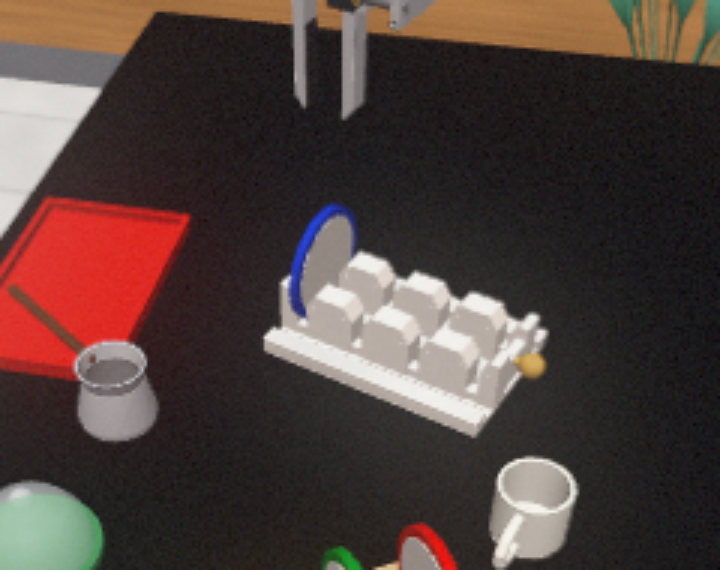

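Blue stands seated in the far slot, at crop (322,260), with its top at 0.122 m. Next is yellow.

```bash
python3 -m pendant '[{"offset":[3.7,-1.6,-0.2],"dr":[0,0,-6.6]},{"offset":[3.8,-1.1,-0.2],"dr":[0,0,-6.6]},{"offset":[4,-0.6,0],"dr":[0,0,-6.6]},{"offset":[4,-0.2,0],"dr":[0,0,-6.6]},{"offset":[4,0.2,0],"dr":[0,0,-6.6]}]'
python3 -m pendant '[{"offset":[4,0.7,0],"dr":[0,0,-6.6]},{"offset":[3.9,1.2,0],"dr":[0,0,-6.6]},{"offset":[3.7,1.6,0],"dr":[0,0,-5]},{"offset":[3.7,1.7,0],"dr":[0,0,0]},{"offset":[1,0.5,0],"dr":[0,0,0]}]'
python3 -c "
from h import *
plan('yellow_d',.22)"
```

```text
clock: 8.72
tool_pos: [0.6007, -0.0399, 0.2357]
eef_rot: [0.621, 0.784, -0.003, 0.01]
ft_force: [0.4, 1.0, -0.1]
finger_gap: 0.0331
clock: 9.13
tool_pos: [0.5844, 0.1469, 0.2312]
eef_rot: [0.475, 0.88, -0.002, 0.008]
ft_force: [0.4, 0.3, -0.7]
finger_gap: 0.033
t 9.13 pos [0.5844 0.1469 0.2312] q [-0.45  0.54  0.24  1.64 -0.13  0.97  0.41] F [ 0.4  0.3 -0.7] gap 0.033
offset cm [7.   1.03 1.  ] | 0.071 dr [0.2 0.9 0.4] after turn offset [6.99 0.98 1.12]
```

```bash
python3 -m pendant '[{"offset":[3.5,0.5,0],"dr":[0,0.8,0.4]},{"offset":[2.5,0.4,0.5],"dr":[0,0,0]},{"offset":[0.3,0,1],"dr":[0,0,0]},{"offset":[0,0,1.5],"dr":[0,0,0]},{"offset":[0,0,0],"dr":[0,0,0]}]'
python3 -c "
from h import *
plan('yellow_d',.086)"
```

```text
clock: 9.55
tool_pos: [0.5569, 0.2107, 0.1977]
eef_rot: [0.474, 0.88, 0.002, 0.002]
ft_force: [0.3, -0.9, -1.0]
finger_gap: 0.0331
t 9.55 pos [0.5569 0.2107 0.1977] q [-0.55  0.56  0.22  1.7  -0.15  0.89  0.32] F [ 0.3 -0.9 -1. ] gap 0.0331
offset cm [ 0.15 -0.24 11.17] | 0.112 dr [0.3 0.  0.6] after turn offset [ 0.14 -0.17 11.17]
```

```bash
python3 -m pendant '[{"offset":[0.1,-0.2,2],"dr":[0.3,0,0.6]},{"offset":[0.1,-0.1,2.5],"dr":[0,0,0]},{"offset":[0,0,1.5],"dr":[0,0,0]},{"offset":[0,0,0],"dr":[0,0,0]},{"offset":[0,0,0],"dr":[0,0,0]}]'
python3 -c "
from h import *
plan('yellow_d',.086)"
```

```text
clock: 9.97
tool_pos: [0.5573, 0.2041, 0.1363]
eef_rot: [0.482, 0.876, -0.001, 0.003]
ft_force: [0.7, 0.3, 0.6]
finger_gap: 0.033
t 9.97 pos [0.5573 0.2041 0.1363] q [-0.53  0.64  0.21  1.76 -0.17  0.76  0.32] F [0.7 0.3 0.6] gap 0.033
offset cm [0.74 0.14 5.02] | 0.051 dr [ 0.1  0.3 -0.5] after turn offset [0.71 0.16 5.03]
```

```bash
python3 -m pendant '[{"offset":[0.7,0.1,1],"dr":[0,0.3,-0.4]},{"offset":[0.1,0.1,1.5],"dr":[0,0,0]},{"offset":[0,0,1.2],"dr":[0,0,0]},{"offset":[0,0,0.5],"dr":[0,0,0]},{"offset":[0,0,0],"dr":[0,0,0]}]'
python3 -c "
from h import *
plan('yellow_d',.086)"
```

```text
clock: 10.38
tool_pos: [0.5593, 0.2117, 0.0964]
eef_rot: [0.48, 0.877, 0.004, 0.003]
ft_force: [0.4, 0.5, -0.2]
finger_gap: 0.0329
t 10.38 pos [0.5593 0.2117 0.0964] q [-0.53  0.69  0.19  1.78 -0.19  0.67  0.34] F [ 0.4  0.5 -0.2] gap 0.0329
offset cm [ 0.19 -0.43  1.03] | 0.011 dr [ 0.6  0.1 -0.2] after turn offset [ 0.19 -0.42  1.04]
```

```bash
python3 -m pendant '[{"offset":[0.2,-0.5,0.8],"dr":[0.6,0,0]},{"offset":[0.1,-0.2,0.6],"dr":[0,0,0]},{"offset":[0,0,0],"dr":[0,0,0]},{"offset":[0,0,0],"dr":[0,0,0]}]'
python3 -c "
from h import *
plan('yellow_d',.086)"
```

```text
clock: 10.72
tool_pos: [0.5525, 0.2109, 0.0829]
eef_rot: [0.48, 0.877, 0.0, 0.002]
ft_force: [0.8, -0.6, 0.3]
finger_gap: 0.0326
t 10.72 pos [0.5525 0.2109 0.0829] q [-0.53  0.71  0.18  1.8  -0.19  0.65  0.34] F [ 0.8 -0.6  0.3] gap 0.0326
offset cm [-0.12  0.2  -0.31] | 0.004 dr [ 0.1  0.1 -0.2] after turn offset [-0.12  0.2  -0.31]
```

```bash
python3 -m pendant '[{"offset":[-0.1,0.2,-0.3],"dr":[0,0,0]},{"offset":[0,0,0],"dr":[0,0,0]},{"offset":[0,0,0],"dr":[0,0,0]},{"offset":[0,0,0],"dr":[0,0,0]},{"offset":[0,0,0],"dr":[0,0,0]}]' -1 25
python3 -c "
from h import *
plan('yellow_d',.086)"
python3 -m pendant '[{"offset":[0,0,-1.5],"dr":[0,0,0]},{"offset":[0,0,-3],"dr":[0,0,0]},{"offset":[0,0,-4],"dr":[0,0,0]},{"offset":[0,0,-4],"dr":[0,0,0]},{"offset":[0,0,-3.5],"dr":[0,0,0]}]'
python3 -c "
from h import *
plan('yellow_s',.25)"
```

```text
clock: 11.13
tool_pos: [0.5556, 0.2113, 0.0875]
eef_rot: [0.48, 0.877, 0.001, 0.002]
ft_force: [-0.5, -0.6, -0.9]
finger_gap: 0.0077
t 11.13 pos [0.5556 0.2113 0.0875] q [-0.53  0.7   0.19  1.79 -0.19  0.66  0.34] F [-0.5 -0.6 -0.9] gap 0.0077
offset cm [ 0.02 -0.09  0.15] | 0.002 dr [ 0.2  0.2 -0.2] after turn offset [ 0.02 -0.09  0.15]
clock: 11.55
tool_pos: [0.5497, 0.2101, 0.2439]
eef_rot: [0.48, 0.877, -0.006, -0.003]
ft_force: [1.1, -0.8, -1.1]
finger_gap: 0.0078
t 11.55 pos [0.5497 0.2101 0.2439] q [-0.57  0.52  0.24  1.64 -0.14  1.02  0.29] F [ 1.1 -0.8 -1.1] gap 0.0078
offset cm [-35.37 -22.31  -0.3 ] | 0.418 dr [-0.7  0.4 52.6] after turn offset [-39.2   14.55  -0.61]
```

```bash
python3 -m pendant '[{"offset":[-2,-1.1,-0.2],"dr":[0,0,5]},{"offset":[-3.3,-1.4,0],"dr":[0,0,6.5]},{"offset":[-3.6,-1.1,0],"dr":[0,0,6.5]},{"offset":[-3.9,-0.7,0],"dr":[0,0,6.5]},{"offset":[-4,-0.2,0],"dr":[0,0,6.5]}]'
python3 -m pendant '[{"offset":[-4,0,0],"dr":[0,0,6]},{"offset":[-4,0.4,0],"dr":[0,0,6]},{"offset":[-3.9,0.8,0],"dr":[0,0,6]},{"offset":[-3.8,1.2,0],"dr":[0,0,3]},{"offset":[-3.8,1.4,0],"dr":[0,0,0]}]'
python3 -c "
from h import *
plan('yellow_s',.25)"
```

```text
clock: 11.97
tool_pos: [0.5681, 0.0453, 0.2557]
eef_rot: [0.697, 0.717, 0.005, -0.001]
ft_force: [0.7, 0.0, -2.0]
finger_gap: 0.0081
clock: 12.38
tool_pos: [0.5692, -0.1622, 0.2537]
eef_rot: [0.822, 0.569, 0.006, -0.002]
ft_force: [1.2, 0.5, -1.2]
finger_gap: 0.0082
t 12.38 pos [ 0.5692 -0.1622  0.2537] q [-0.08  0.53  0.51  1.64 -0.31  1.04  0.16] F [ 1.2  0.5 -1.2] gap 0.0082
offset cm [-4.89  0.04  0.31] | 0.049 dr [ 0.2 -0.7 -0.6] after turn offset [-4.88 -0.01  0.37]
```

```bash
python3 -m pendant '[{"offset":[-2.5,0,0],"dr":[0,-0.6,-0.5]},{"offset":[-0.5,0,0],"dr":[0,0,0]},{"offset":[0,0,0],"dr":[0,0,0]},{"offset":[0,0,0],"dr":[0,0,0]}]'
python3 -c "
from h import *
plan('yellow_s',.15)"
```

```text
clock: 12.72
tool_pos: [0.5549, -0.2036, 0.2531]
eef_rot: [0.824, 0.566, -0.001, 0.003]
ft_force: [0.8, -1.1, -1.6]
finger_gap: 0.0077
t 12.72 pos [ 0.5549 -0.2036  0.2531] q [-0.02  0.54  0.52  1.64 -0.29  1.04  0.21] F [ 0.8 -1.1 -1.6] gap 0.0077
offset cm [-0.46 -0.11 10.32] | 0.103 dr [ 0.2  0.3 -1. ] after turn offset [-0.51 -0.08 10.31]
```

```bash
python3 -m pendant '[{"offset":[-0.4,-0.1,2],"dr":[0.2,0.3,-1]},{"offset":[-0.1,0,3],"dr":[0,0,0]},{"offset":[0,0,3],"dr":[0,0,0]},{"offset":[0,0,0.8],"dr":[0,0,0]},{"offset":[0,0,0],"dr":[0,0,0]}]'
python3 -c "
from h import *
plan('yellow_s',.0875)"
```

```text
clock: 13.13
tool_pos: [0.5584, -0.1958, 0.164]
eef_rot: [0.815, 0.579, 0.005, -0.001]
ft_force: [-0.7, 1.0, -0.7]
finger_gap: 0.0078
t 13.13 pos [ 0.5584 -0.1958  0.164 ] q [ 0.01  0.63  0.45  1.74 -0.36  0.85  0.3 ] F [-0.7  1.  -0.7] gap 0.0078
offset cm [-1.43 -0.2   7.63] | 0.078 dr [ 0.3 -0.5  0.8] after turn offset [-1.36 -0.14  7.65]
```

```bash
python3 -m pendant '[{"offset":[-1.4,-0.2,0.5],"dr":[0.3,-0.4,0.8]},{"offset":[-0.4,0,0.7],"dr":[0,0,0]},{"offset":[0,0,0.5],"dr":[0,0,0]},{"offset":[0,0,0],"dr":[0,0,0]},{"offset":[0,0,0],"dr":[0,0,0]}]'
python3 -c "
from h import *
plan('yellow_s',.0875)"
```

```text
clock: 13.55
tool_pos: [0.5535, -0.211, 0.1491]
eef_rot: [0.818, 0.575, 0.003, 0.001]
ft_force: [0.1, -1.2, -1.5]
finger_gap: 0.0077
t 13.55 pos [ 0.5535 -0.211   0.1491] q [ 0.04  0.65  0.45  1.75 -0.37  0.82  0.32] F [ 0.1 -1.2 -1.5] gap 0.0077
offset cm [ 0.22 -0.23  6.16] | 0.062 dr [ 0.2 -0.2  0.2] after turn offset [ 0.24 -0.21  6.16]
```

```bash
python3 -m pendant '[{"offset":[0.2,-0.2,1],"dr":[0.2,-0.2,0.2]},{"offset":[0.1,-0.1,1],"dr":[0,0,0]},{"offset":[0,0,0.5],"dr":[0,0,0]},{"offset":[0,0,0],"dr":[0,0,0]},{"offset":[0,0,0],"dr":[0,0,0]}]'
python3 -c "
from h import *
plan('yellow_s',.0875)
a,d=eyes.get_image('side'); cv2.imwrite('pics/s4.png',cv2.resize(a[30:220,150:390],None,fx=3,fy=3))"
```

```text
clock: 13.97
tool_pos: [0.5526, -0.2067, 0.1228]
eef_rot: [0.819, 0.574, 0.001, 0.001]
ft_force: [0.3, 0.6, -2.0]
finger_gap: 0.0076
t 13.97 pos [ 0.5526 -0.2067  0.1228] q [ 0.04  0.68  0.43  1.78 -0.39  0.76  0.33] F [ 0.3  0.6 -2. ] gap 0.0076
offset cm [-0.13  0.02  3.53] | 0.035 dr [ 0.2 -0.   0. ] after turn offset [-0.13  0.02  3.53]
```

View pics/s4.png

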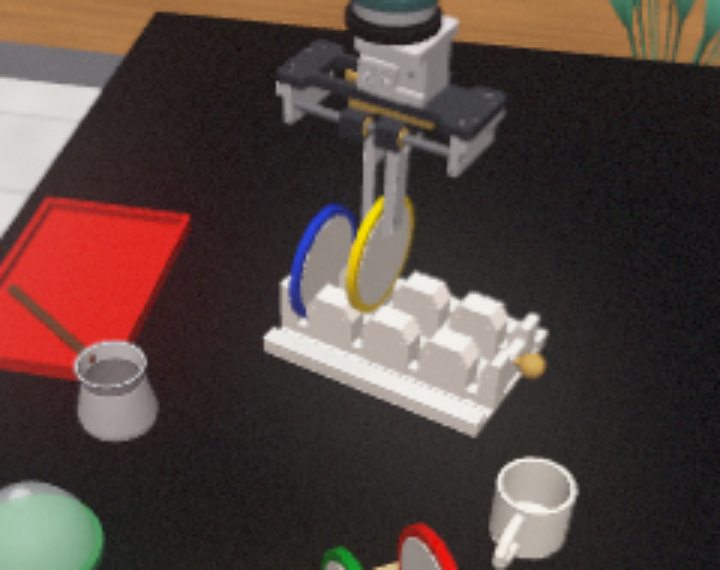

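Yellow's bottom, at crop (368,305), is entering the second slot, between the posts at (335,310) and (392,325). Lowering.

```bash
python3 -m pendant '[{"offset":[-0.1,0,1.1],"dr":[0.2,0,0]},{"offset":[0,0,1],"dr":[0,0,0]},{"offset":[0,0,0.7],"dr":[0,0,0]},{"offset":[0,0,0],"dr":[0,0,0]},{"offset":[0,0,0],"dr":[0,0,0]}]'
python3 -c "
from h import *
plan('yellow_s',.0875)"
```

```text
clock: 14.43
tool_pos: [0.5522, -0.2079, 0.0917]
eef_rot: [0.819, 0.574, -0.0, -0.001]
ft_force: [0.7, -0.4, -1.1]
finger_gap: 0.008
t 14.43 pos [ 0.5522 -0.2079  0.0917] q [ 0.06  0.72  0.4   1.8  -0.41  0.7   0.35] F [ 0.7 -0.4 -1.1] gap 0.008
offset cm [-0.01  0.02  0.42] | 0.004 dr [-0.1 -0.   0. ] after turn offset [-0.01  0.02  0.42]
```

```bash
python3 -m pendant '[{"offset":[0,0,0.5],"dr":[0,0,0]},{"offset":[0,0,0.4],"dr":[0,0,0]},{"offset":[0,0,0.4],"dr":[0,0,0]},{"offset":[0,0,0],"dr":[0,0,0]}]'
python3 -c "
from h import *
plan('yellow_s',.0875)"
```

```text
clock: 14.77
tool_pos: [0.5529, -0.211, 0.086]
eef_rot: [0.819, 0.573, 0.001, 0.001]
ft_force: [-2.0, 1.3, -2.4]
finger_gap: 0.0077
t 14.77 pos [ 0.5529 -0.211   0.086 ] q [ 0.07  0.73  0.4   1.8  -0.42  0.69  0.36] F [-2.   1.3 -2.4] gap 0.0077
offset cm [ 0.26 -0.15 -0.15] | 0.003 dr [ 0.2 -0.1 -0. ] after turn offset [ 0.26 -0.15 -0.15]
```

```bash
python3 -m pendant '[{"offset":[0,0,0],"dr":[0,0,0]},{"offset":[0,0,0],"dr":[0,0,0]},{"offset":[0,0,0],"dr":[0,0,0]},{"offset":[0,0,0],"dr":[0,0,0]},{"offset":[0,0,0],"dr":[0,0,0]}]' -0.3
python3 -m pendant '[{"offset":[0,0,-1.5],"dr":[0,0,0]},{"offset":[0,0,-3],"dr":[0,0,0]},{"offset":[0,0,-3.5],"dr":[0,0,0]},{"offset":[0,0,-3.5],"dr":[0,0,0]},{"offset":[0,0,-3],"dr":[0,0,0]}]'
python3 -c "
from h import *
plan('green_d',.22)
a,d=eyes.get_image('side'); cv2.imwrite('pics/s5.png',cv2.resize(a[30:310,150:390],None,fx=2,fy=2))"
```

```text
clock: 15.18
tool_pos: [0.5548, -0.212, 0.0869]
eef_rot: [0.819, 0.573, 0.003, 0.003]
ft_force: [-0.6, -0.4, 0.1]
finger_gap: 0.0327
clock: 15.6
tool_pos: [0.549, -0.2092, 0.2279]
eef_rot: [0.819, 0.573, -0.003, -0.004]
ft_force: [0.9, -0.1, 0.4]
finger_gap: 0.0331
t 15.6 pos [ 0.549  -0.2092  0.2279] q [ 0.    0.56  0.5   1.67 -0.31  1.    0.26] F [ 0.9 -0.1  0.4] gap 0.0331
offset cm [ 34.91 -17.47   0.95] | 0.39 dr [ -0.6  -0.2 -52.9] after turn offset [35.01 17.28  0.79]
```

View pics/s5.png

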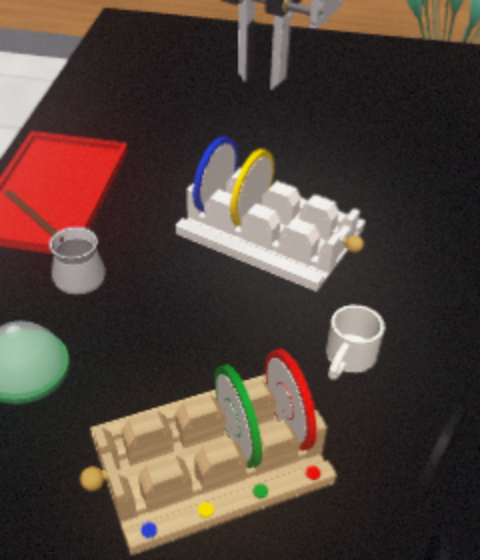

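Blue and yellow both stand seated, at crop (215,175) and (252,187). Green is next, at crop (238,415) beside the green tab at (260,491).

```bash
python3 -m pendant '[{"offset":[3.7,-1.6,-0.2],"dr":[0,0,-6.6]},{"offset":[3.8,-1.1,0],"dr":[0,0,-6.6]},{"offset":[4,-0.6,0],"dr":[0,0,-6.6]},{"offset":[4,-0.2,0],"dr":[0,0,-6.6]},{"offset":[4,0.2,0],"dr":[0,0,-6.6]}]'
python3 -m pendant '[{"offset":[4,0.7,0],"dr":[0,0,-6.6]},{"offset":[3.9,1.2,0],"dr":[0,0,-6.6]},{"offset":[3.7,1.6,0],"dr":[0,0,-5]},{"offset":[3,1.3,0],"dr":[0,0,0]},{"offset":[0.5,0.2,0],"dr":[0,0,0]}]'
python3 -c "
from h import *
plan('green_d',.22)"
```

```text
clock: 16.07
tool_pos: [0.5453, -0.0184, 0.2384]
eef_rot: [0.622, 0.783, -0.001, 0.009]
ft_force: [0.6, 0.8, -0.3]
finger_gap: 0.033
clock: 16.48
tool_pos: [0.5295, 0.1561, 0.2349]
eef_rot: [0.475, 0.88, 0.0, 0.007]
ft_force: [-0.2, 0.2, -0.2]
finger_gap: 0.0331
t 16.48 pos [0.5295 0.1561 0.2349] q [-0.51  0.46  0.24  1.77 -0.12  0.92  0.36] F [-0.2  0.2 -0.2] gap 0.0331
offset cm [ 3.27 -0.85  1.44] | 0.037 dr [0.4 0.7 0.4] after turn offset [ 3.25 -0.87  1.49]
```

```bash
python3 -m pendant '[{"offset":[2.6,-0.7,0.5],"dr":[0.3,0.7,0.4]},{"offset":[0.7,-0.3,2],"dr":[0,0,0]},{"offset":[0,0,2.5],"dr":[0,0,0]},{"offset":[0,0,0],"dr":[0,0,0]},{"offset":[0,0,0],"dr":[0,0,0]}]'
python3 -c "
from h import *
plan('green_d',.086)"
```

```text
clock: 16.9
tool_pos: [0.5024, 0.1834, 0.1825]
eef_rot: [0.476, 0.88, 0.002, 0.001]
ft_force: [0.3, 0.5, -0.0]
finger_gap: 0.0331
t 16.9 pos [0.5024 0.1834 0.1825] q [-0.55  0.5   0.22  1.87 -0.15  0.78  0.33] F [ 0.3  0.5 -0. ] gap 0.0331
offset cm [-0.52 -0.12  9.65] | 0.097 dr [ 0.2 -0.   0.4] after turn offset [-0.52 -0.07  9.65]
```

```bash
python3 -m pendant '[{"offset":[-0.5,-0.1,1.5],"dr":[0.2,0,0.4]},{"offset":[0,0,2],"dr":[0,0,0]},{"offset":[0,0,1.5],"dr":[0,0,0]},{"offset":[0,0,0],"dr":[0,0,0]},{"offset":[0,0,0],"dr":[0,0,0]}]'
python3 -c "
from h import *
plan('green_d',.086)"
```

```text
clock: 17.32
tool_pos: [0.5103, 0.1756, 0.136]
eef_rot: [0.482, 0.876, 0.003, 0.003]
ft_force: [-0.1, 1.0, 0.1]
finger_gap: 0.0331
t 17.32 pos [0.5103 0.1756 0.136 ] q [-0.52  0.57  0.2   1.91 -0.17  0.67  0.35] F [-0.1  1.   0.1] gap 0.0331
offset cm [ 0.58 -0.35  4.99] | 0.05 dr [ 0.5  0.2 -0.4] after turn offset [ 0.57 -0.31  5.  ]
```

```bash
python3 -m pendant '[{"offset":[0.5,-0.4,1],"dr":[0.5,0.2,-0.4]},{"offset":[0.1,-0.1,1.5],"dr":[0,0,0]},{"offset":[0,0,1.2],"dr":[0,0,0]},{"offset":[0,0,0.6],"dr":[0,0,0]},{"offset":[0,0,0],"dr":[0,0,0]}]'
python3 -c "
from h import *
plan('green_d',.086)"
```

```text
clock: 17.73
tool_pos: [0.5065, 0.1786, 0.096]
eef_rot: [0.479, 0.878, 0.003, 0.002]
ft_force: [-0.4, 0.2, 0.9]
finger_gap: 0.0325
t 17.73 pos [0.5065 0.1786 0.096 ] q [-0.51  0.63  0.18  1.95 -0.19  0.58  0.37] F [-0.4  0.2  0.9] gap 0.0325
offset cm [ 0.11 -0.17  0.99] | 0.01 dr [ 0.4  0.1 -0. ] after turn offset [ 0.11 -0.16  1.  ]
```

```bash
python3 -m pendant '[{"offset":[0.1,-0.2,0.7],"dr":[0.4,0,0]},{"offset":[0,-0.1,0.5],"dr":[0,0,0]},{"offset":[0,0,0],"dr":[0,0,0]},{"offset":[0,0,0],"dr":[0,0,0]}]'
python3 -c "
from h import *
plan('green_d',.086)"
```

```text
clock: 18.07
tool_pos: [0.5043, 0.1783, 0.0845]
eef_rot: [0.479, 0.878, 0.001, 0.001]
ft_force: [-0.0, -0.1, 1.0]
finger_gap: 0.0334
t 18.07 pos [0.5043 0.1783 0.0845] q [-0.51  0.65  0.17  1.96 -0.2   0.56  0.37] F [-0.  -0.1  1. ] gap 0.0334
offset cm [ 0.01  0.04 -0.15] | 0.002 dr [0.1 0.1 0. ] after turn offset [ 0.01  0.04 -0.15]
```

```bash
python3 -m pendant '[{"offset":[0,0,-0.1],"dr":[0,0,0]},{"offset":[0,0,0],"dr":[0,0,0]},{"offset":[0,0,0],"dr":[0,0,0]},{"offset":[0,0,0],"dr":[0,0,0]},{"offset":[0,0,0],"dr":[0,0,0]}]' -1 25
python3 -c "
from h import *
plan('green_d',.086)"
python3 -m pendant '[{"offset":[0,0,-1.5],"dr":[0,0,0]},{"offset":[0,0,-3],"dr":[0,0,0]},{"offset":[0,0,-4],"dr":[0,0,0]},{"offset":[0,0,-4],"dr":[0,0,0]},{"offset":[0,0,-3.5],"dr":[0,0,0]}]'
python3 -c "
from h import *
plan('green_s',.25)"
```

```text
clock: 18.48
tool_pos: [0.505, 0.1786, 0.0867]
eef_rot: [0.479, 0.878, 0.001, 0.002]
ft_force: [-0.1, -0.4, -1.5]
finger_gap: 0.008
t 18.48 pos [0.505  0.1786 0.0867] q [-0.51  0.64  0.18  1.95 -0.2   0.56  0.37] F [-0.1 -0.4 -1.5] gap 0.008
offset cm [ 0.03 -0.03  0.07] | 0.001 dr [0.2 0.1 0. ] after turn offset [ 0.03 -0.03  0.07]
clock: 18.9
tool_pos: [0.4994, 0.177, 0.2444]
eef_rot: [0.479, 0.878, -0.006, -0.004]
ft_force: [0.6, -0.2, -1.1]
finger_gap: 0.0077
t 18.9 pos [0.4994 0.177  0.2444] q [-0.57  0.43  0.25  1.79 -0.12  0.95  0.31] F [ 0.6 -0.2 -1.1] gap 0.0077
offset cm [-30.46 -20.03  -0.33] | 0.365 dr [-0.7  0.3 52.8] after turn offset [-34.37  12.15  -0.56]
```

```bash
python3 -m pendant '[{"offset":[-2,-1.1,-0.2],"dr":[0,0,5]},{"offset":[-3.3,-1.4,0],"dr":[0,0,6.5]},{"offset":[-3.6,-1.1,0],"dr":[0,0,6.5]},{"offset":[-3.9,-0.7,0],"dr":[0,0,6.5]},{"offset":[-4,-0.2,0],"dr":[0,0,6.5]}]'
python3 -m pendant '[{"offset":[-4,0,0],"dr":[0,0,6]},{"offset":[-4,0.4,0],"dr":[0,0,6]},{"offset":[-3.9,0.6,0],"dr":[0,0,6]},{"offset":[-3.2,0.7,0],"dr":[0,0,3]},{"offset":[-1,0.3,0],"dr":[0,0,0]}]'
python3 -c "
from h import *
plan('green_s',.25)"
```

```text
clock: 19.32
tool_pos: [0.5187, 0.0104, 0.2558]
eef_rot: [0.696, 0.718, 0.005, -0.001]
ft_force: [0.8, 0.2, -1.4]
finger_gap: 0.0079
clock: 19.73
tool_pos: [0.5136, -0.1665, 0.255]
eef_rot: [0.824, 0.567, 0.004, 0.0]
ft_force: [-0.3, 0.6, -0.4]
finger_gap: 0.008
t 19.73 pos [ 0.5136 -0.1665  0.255 ] q [-0.1   0.45  0.54  1.78 -0.28  0.98  0.19] F [-0.3  0.6 -0.4] gap 0.008
offset cm [-2.6  -0.89  0.48] | 0.028 dr [ 0.3 -0.4 -0.9] after turn offset [-2.58 -0.93  0.5 ]
```

```bash
python3 -m pendant '[{"offset":[-2.3,-0.7,1],"dr":[0.3,-0.3,-0.8]},{"offset":[-0.6,-0.3,3],"dr":[0,0,0]},{"offset":[-0.2,0,3],"dr":[0,0,0]},{"offset":[0,0,1],"dr":[0,0,0]},{"offset":[0,0,0],"dr":[0,0,0]}]'
python3 -c "
from h import *
plan('green_s',.0867)"
```

```text
clock: 20.15
tool_pos: [0.4924, -0.1976, 0.1731]
eef_rot: [0.821, 0.571, 0.001, 0.002]
ft_force: [-1.2, -0.1, -1.0]
finger_gap: 0.0077
t 20.15 pos [ 0.4924 -0.1976  0.1731] q [ 0.01  0.54  0.48  1.9  -0.35  0.78  0.33] F [-1.2 -0.1 -1. ] gap 0.0077
offset cm [ 1.06 -0.05  8.64] | 0.087 dr [ 0.2 -0.  -0.4] after turn offset [ 1.06 -0.01  8.64]
```

```bash
python3 -m pendant '[{"offset":[1,0,1],"dr":[0.2,0,-0.4]},{"offset":[0.2,0,1],"dr":[0,0,0]},{"offset":[0,0,0],"dr":[0,0,0]},{"offset":[0,0,0],"dr":[0,0,0]}]'
python3 -c "
from h import *
plan('green_s',.0867)"
```

```text
clock: 20.48
tool_pos: [0.4984, -0.1826, 0.152]
eef_rot: [0.817, 0.576, 0.001, -0.0]
ft_force: [0.1, -0.6, -1.2]
finger_gap: 0.0078
t 20.48 pos [ 0.4984 -0.1826  0.152 ] q [-0.01  0.57  0.46  1.92 -0.37  0.74  0.33] F [ 0.1 -0.6 -1.2] gap 0.0078
offset cm [-0.56 -0.07  6.52] | 0.065 dr [ 0.  -0.1  0.3] after turn offset [-0.55 -0.06  6.53]
```

```bash
python3 -m pendant '[{"offset":[-0.4,-0.1,1],"dr":[0,0,0.3]},{"offset":[-0.2,0,1],"dr":[0,0,0]},{"offset":[0,0,0.5],"dr":[0,0,0]},{"offset":[0,0,0],"dr":[0,0,0]},{"offset":[0,0,0],"dr":[0,0,0]}]'
python3 -c "
from h import *
plan('green_s',.0867)
a,d=eyes.get_image('side'); cv2.imwrite('pics/s6.png',cv2.resize(a[30:220,150:390],None,fx=3,fy=3))"
```

```text
clock: 20.9
tool_pos: [0.4967, -0.1882, 0.1256]
eef_rot: [0.819, 0.574, 0.002, 0.001]
ft_force: [-0.4, -0.4, -1.0]
finger_gap: 0.0078
t 20.9 pos [ 0.4967 -0.1882  0.1256] q [ 0.02  0.61  0.43  1.94 -0.4   0.67  0.36] F [-0.4 -0.4 -1. ] gap 0.0078
offset cm [ 0.03 -0.1   3.89] | 0.039 dr [ 0.2 -0.2  0.1] after turn offset [ 0.04 -0.09  3.89]
```

View pics/s6.png

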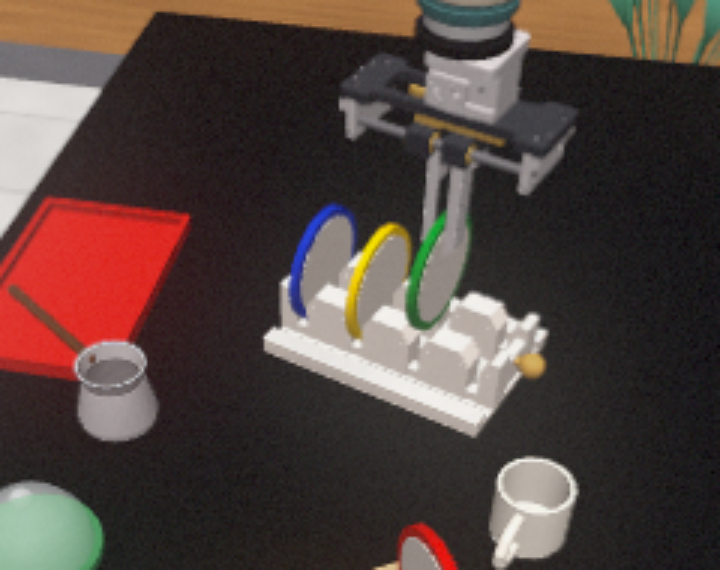

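Green's bottom, at crop (425,325), is centred over the third slot. Lowering.

```bash
python3 -m pendant '[{"offset":[0,-0.1,1.1],"dr":[0.2,0,0]},{"offset":[0,0,1],"dr":[0,0,0]},{"offset":[0,0,0.8],"dr":[0,0,0]},{"offset":[0,0,0.2],"dr":[0,0,0]},{"offset":[0,0,0],"dr":[0,0,0]}]'
python3 -m pendant '[{"offset":[0,0,0.5],"dr":[0,0,0]},{"offset":[0,0,0.4],"dr":[0,0,0]},{"offset":[0,0,0.4],"dr":[0,0,0]},{"offset":[0,0,0],"dr":[0,0,0]}]'
python3 -c "
from h import *
plan('green_s',.0867)"
```

```text
clock: 21.37
tool_pos: [0.4957, -0.1879, 0.0917]
eef_rot: [0.819, 0.574, 0.001, -0.001]
ft_force: [0.3, -0.4, -1.5]
finger_gap: 0.0079
clock: 21.7
tool_pos: [0.4963, -0.1907, 0.0837]
eef_rot: [0.819, 0.574, 0.003, 0.001]
ft_force: [-0.9, 1.2, -2.0]
finger_gap: 0.0081
t 21.7 pos [ 0.4963 -0.1907  0.0837] q [ 0.07  0.67  0.38  1.97 -0.45  0.58  0.4 ] F [-0.9  1.2 -2. ] gap 0.0081
offset cm [ 0.28 -0.14 -0.3 ] | 0.004 dr [ 0.2 -0.2  0. ] after turn offset [ 0.28 -0.14 -0.3 ]
```

```bash
python3 -m pendant '[{"offset":[0,0,0],"dr":[0,0,0]},{"offset":[0,0,0],"dr":[0,0,0]},{"offset":[0,0,0],"dr":[0,0,0]},{"offset":[0,0,0],"dr":[0,0,0]},{"offset":[0,0,0],"dr":[0,0,0]}]' -0.3
python3 -m pendant '[{"offset":[0,0,-1.5],"dr":[0,0,0]},{"offset":[0,0,-3],"dr":[0,0,0]},{"offset":[0,0,-3.5],"dr":[0,0,0]},{"offset":[0,0,-3.5],"dr":[0,0,0]},{"offset":[0,0,-3],"dr":[0,0,0]}]'
python3 -c "
from h import *
plan('red_d',.22)
a,d=eyes.get_image('side'); cv2.imwrite('pics/s7.png',cv2.resize(a[30:310,150:390],None,fx=2,fy=2))"
```

```text
clock: 22.12
tool_pos: [0.4979, -0.1914, 0.0842]
eef_rot: [0.819, 0.574, 0.004, 0.002]
ft_force: [-0.0, 0.4, 0.3]
finger_gap: 0.0326
clock: 22.53
tool_pos: [0.492, -0.1892, 0.2265]
eef_rot: [0.819, 0.574, -0.002, -0.005]
ft_force: [1.5, 0.6, -0.2]
finger_gap: 0.0328
t 22.53 pos [ 0.492  -0.1892  0.2265] q [-0.04  0.48  0.53  1.83 -0.3   0.92  0.27] F [ 1.5  0.6 -0.2] gap 0.0328
offset cm [ 30.27 -14.97   0.85] | 0.338 dr [ -0.5  -0.3 -52.8] after turn offset [30.24 15.05  0.65]
```

View pics/s7.png

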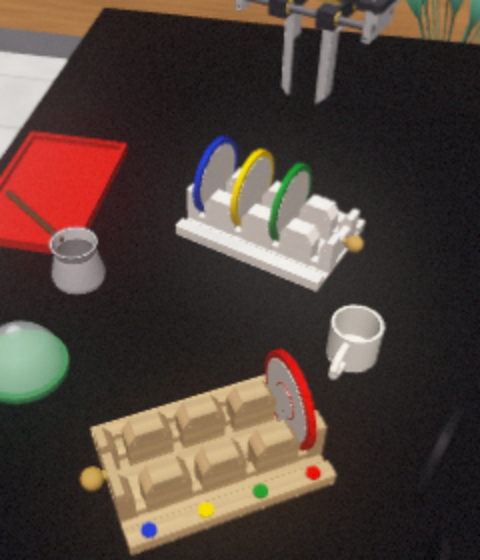

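Three are seated. Last is red, at crop (290,398), beside its red tab at (313,472).

```bash
python3 -m pendant '[{"offset":[3.2,-1.4,-0.2],"dr":[0,0,-6.6]},{"offset":[3.3,-1,0],"dr":[0,0,-6.6]},{"offset":[3.4,-0.6,0],"dr":[0,0,-6.6]},{"offset":[3.4,-0.2,0],"dr":[0,0,-6.6]},{"offset":[3.4,0.2,0],"dr":[0,0,-6.6]}]'
python3 -m pendant '[{"offset":[3.4,0.6,0],"dr":[0,0,-6.6]},{"offset":[3.3,1,0],"dr":[0,0,-6.6]},{"offset":[3.2,1.3,0],"dr":[0,0,-5]},{"offset":[2.2,0.9,0],"dr":[0,0,0]},{"offset":[0.5,0.2,0],"dr":[0,0,0]}]'
python3 -c "
from h import *
plan('red_d',.22)"
```

```text
clock: 23.0
tool_pos: [0.4882, -0.0239, 0.2372]
eef_rot: [0.619, 0.785, 0.001, 0.007]
ft_force: [1.1, -0.5, -0.1]
finger_gap: 0.0331
clock: 23.42
tool_pos: [0.4731, 0.1219, 0.235]
eef_rot: [0.474, 0.881, 0.002, 0.007]
ft_force: [-0.4, 0.6, 0.6]
finger_gap: 0.0329
t 23.42 pos [0.4731 0.1219 0.235 ] q [-0.5   0.36  0.26  1.93 -0.11  0.85  0.39] F [-0.4  0.6  0.6] gap 0.0329
offset cm [ 3.08 -0.19  1.47] | 0.034 dr [0.6 0.6 0.7] after turn offset [ 3.06 -0.21  1.5 ]
```

```bash
python3 -m pendant '[{"offset":[2.4,-0.2,0.5],"dr":[0.5,0.5,0.6]},{"offset":[0.5,0,2],"dr":[0,0,0]},{"offset":[0,0,2.5],"dr":[0,0,0]},{"offset":[0,0,0],"dr":[0,0,0]},{"offset":[0,0,0],"dr":[0,0,0]}]'
python3 -c "
from h import *
plan('red_d',.086)"
```

```text
clock: 23.83
tool_pos: [0.4562, 0.1466, 0.1833]
eef_rot: [0.477, 0.879, 0.001, 0.002]
ft_force: [-0.2, -0.7, -0.1]
finger_gap: 0.0329
t 23.83 pos [0.4562 0.1466 0.1833] q [-0.54  0.43  0.23  2.01 -0.14  0.71  0.36] F [-0.2 -0.7 -0.1] gap 0.0329
offset cm [ 0.09 -0.16  9.73] | 0.097 dr [0.2 0.1 0.2] after turn offset [ 0.07 -0.13  9.73]
```

```bash
python3 -m pendant '[{"offset":[0,-0.1,1.5],"dr":[0.2,0,0.2]},{"offset":[0,-0.1,2],"dr":[0,0,0]},{"offset":[0,0,1.5],"dr":[0,0,0]},{"offset":[0,0,0],"dr":[0,0,0]},{"offset":[0,0,0],"dr":[0,0,0]}]'
python3 -c "
from h import *
plan('red_d',.086)"
```

```text
clock: 24.25
tool_pos: [0.46, 0.1415, 0.1366]
eef_rot: [0.482, 0.876, 0.001, 0.004]
ft_force: [0.9, 0.0, -0.3]
finger_gap: 0.033
t 24.25 pos [0.46   0.1415 0.1366] q [-0.51  0.5   0.21  2.06 -0.17  0.59  0.38] F [ 0.9  0.  -0.3] gap 0.033
offset cm [ 0.74 -0.22  5.05] | 0.051 dr [ 0.4  0.4 -0.5] after turn offset [ 0.71 -0.17  5.06]
```

```bash
python3 -m pendant '[{"offset":[0.6,-0.2,1],"dr":[0.4,0.3,-0.4]},{"offset":[0.2,-0.1,1.5],"dr":[0,0,0]},{"offset":[0,0,1.2],"dr":[0,0,0]},{"offset":[0,0,0.6],"dr":[0,0,0]},{"offset":[0,0,0],"dr":[0,0,0]}]'
python3 -c "
from h import *
plan('red_d',.086)"
```

```text
clock: 24.67
tool_pos: [0.4573, 0.1476, 0.0962]
eef_rot: [0.48, 0.877, 0.003, 0.003]
ft_force: [0.6, -0.6, 0.4]
finger_gap: 0.033
t 24.67 pos [0.4573 0.1476 0.0962] q [-0.49  0.57  0.17  2.1  -0.2   0.48  0.4 ] F [ 0.6 -0.6  0.4] gap 0.033
offset cm [ 0.05 -0.28  1.02] | 0.011 dr [ 0.5  0.1 -0.2] after turn offset [ 0.05 -0.27  1.02]
```

```bash
python3 -m pendant '[{"offset":[0,-0.3,0.7],"dr":[0.5,0,0]},{"offset":[0,-0.1,0.5],"dr":[0,0,0]},{"offset":[0,0,0],"dr":[0,0,0]},{"offset":[0,0,0],"dr":[0,0,0]}]'
python3 -c "
from h import *
plan('red_d',.086)"
python3 -m pendant '[{"offset":[0,0,0],"dr":[0,0,0]},{"offset":[0,0,0],"dr":[0,0,0]},{"offset":[0,0,0],"dr":[0,0,0]},{"offset":[0,0,0],"dr":[0,0,0]},{"offset":[0,0,0],"dr":[0,0,0]}]' -1 25
python3 -c "
from h import *
plan('red_d',.086)"
```

```text
clock: 25.0
tool_pos: [0.4549, 0.1457, 0.0846]
eef_rot: [0.48, 0.877, 0.0, 0.001]
ft_force: [-0.8, -0.5, 0.0]
finger_gap: 0.0328
t 25.0 pos [0.4549 0.1457 0.0846] q [-0.49  0.59  0.17  2.11 -0.21  0.46  0.41] F [-0.8 -0.5  0. ] gap 0.0328
offset cm [ 0.07  0.03 -0.14] | 0.002 dr [ 0.1  0.1 -0.2] after turn offset [ 0.07  0.03 -0.14]
clock: 25.42
tool_pos: [0.4552, 0.1457, 0.0854]
eef_rot: [0.48, 0.877, 0.0, 0.002]
ft_force: [0.1, -0.6, -0.5]
finger_gap: 0.0079
t 25.42 pos [0.4552 0.1457 0.0854] q [-0.49  0.59  0.17  2.11 -0.21  0.46  0.41] F [ 0.1 -0.6 -0.5] gap 0.0079
offset cm [ 0.09  0.01 -0.06] | 0.001 dr [ 0.1  0.2 -0.2] after turn offset [ 0.09  0.01 -0.06]
```

```bash
python3 -m pendant '[{"offset":[0,0,-1.5],"dr":[0,0,0]},{"offset":[0,0,-3],"dr":[0,0,0]},{"offset":[0,0,-4],"dr":[0,0,0]},{"offset":[0,0,-4],"dr":[0,0,0]},{"offset":[0,0,-3.5],"dr":[0,0,0]}]'
python3 -m pendant '[{"offset":[-2,-1.1,-0.2],"dr":[0,0,5]},{"offset":[-3,-1.3,0],"dr":[0,0,6.5]},{"offset":[-3.2,-1,0],"dr":[0,0,6.5]},{"offset":[-3.4,-0.7,0],"dr":[0,0,6.5]},{"offset":[-3.4,-0.3,0],"dr":[0,0,6.5]}]'
python3 -c "
from h import *
plan('red_s',.25)"
```

```text
clock: 25.83
tool_pos: [0.4498, 0.1443, 0.2443]
eef_rot: [0.48, 0.877, -0.006, -0.003]
ft_force: [0.3, 0.8, -1.9]
finger_gap: 0.0082
clock: 26.25
tool_pos: [0.4652, -0.0071, 0.256]
eef_rot: [0.698, 0.716, 0.004, 0.001]
ft_force: [0.9, -0.1, -0.6]
finger_gap: 0.0076
t 26.25 pos [ 0.4652 -0.0071  0.256 ] q [-0.38  0.32  0.45  1.96 -0.18  0.89  0.19] F [ 0.9 -0.1 -0.6] gap 0.0076
offset cm [-15.92  -2.97   0.5 ] | 0.162 dr [ 0.4 -0.4 21.5] after turn offset [-15.9    3.06   0.6 ]
```

```bash
python3 -m pendant '[{"offset":[-3.5,-0.5,0],"dr":[0,0,6.5]},{"offset":[-3.5,-0.1,0],"dr":[0,0,6.5]},{"offset":[-3.2,0.3,0],"dr":[0,0,5]},{"offset":[-1.8,0.3,0],"dr":[0,0,2]},{"offset":[0,0,0],"dr":[0,0,0]}]'
python3 -c "
from h import *
plan('red_s',.25)"
```

```text
clock: 26.67
tool_pos: [0.448, -0.1401, 0.2563]
eef_rot: [0.821, 0.571, 0.005, 0.003]
ft_force: [0.6, 0.4, -1.1]
finger_gap: 0.0078
t 26.67 pos [ 0.448  -0.1401  0.2563] q [-0.18  0.34  0.57  1.95 -0.24  0.9   0.16] F [ 0.6  0.4 -1.1] gap 0.0078
offset cm [-2.82  0.15  0.61] | 0.029 dr [ 0.6 -0.3 -0.4] after turn offset [-2.82  0.13  0.63]
```

```bash
python3 -m pendant '[{"offset":[-2.2,0.1,1],"dr":[0.6,-0.3,-0.4]},{"offset":[-0.3,0,3],"dr":[0,0,0]},{"offset":[0,0,3],"dr":[0,0,0]},{"offset":[0,0,1],"dr":[0,0,0]},{"offset":[0,0,0],"dr":[0,0,0]}]'
python3 -c "
from h import *
plan('red_s',.0854)"
```

```text
clock: 27.08
tool_pos: [0.442, -0.1631, 0.1744]
eef_rot: [0.818, 0.575, 0.002, 0.001]
ft_force: [-0.2, 0.4, -0.6]
finger_gap: 0.0077
t 27.08 pos [ 0.442  -0.1631  0.1744] q [-0.06  0.46  0.5   2.05 -0.34  0.71  0.31] F [-0.2  0.4 -0.6] gap 0.0077
offset cm [-0.47 -0.12  8.9 ] | 0.089 dr [ 0.2 -0.1  0.2] after turn offset [-0.45 -0.09  8.9 ]
```

```bash
python3 -m pendant '[{"offset":[-0.4,-0.1,1.2],"dr":[0.2,0,0.2]},{"offset":[-0.1,0,1.5],"dr":[0,0,0]},{"offset":[0,0,1],"dr":[0,0,0]},{"offset":[0,0,0],"dr":[0,0,0]},{"offset":[0,0,0],"dr":[0,0,0]}]'
python3 -c "
from h import *
plan('red_s',.0854)"
```

```text
clock: 27.5
tool_pos: [0.4417, -0.163, 0.1377]
eef_rot: [0.817, 0.577, 0.002, -0.001]
ft_force: [0.8, 0.3, -1.4]
finger_gap: 0.0082
t 27.5 pos [ 0.4417 -0.163   0.1377] q [-0.02  0.52  0.45  2.08 -0.39  0.62  0.37] F [ 0.8  0.3 -1.4] gap 0.0082
offset cm [-0.48 -0.06  5.23] | 0.052 dr [ 0.  -0.3  0.4] after turn offset [-0.45 -0.06  5.23]
```

```bash
python3 -m pendant '[{"offset":[-0.4,-0.1,0.7],"dr":[0,-0.3,0.3]},{"offset":[-0.1,0,0.7],"dr":[0,0,0]},{"offset":[0,0,0],"dr":[0,0,0]},{"offset":[0,0,0],"dr":[0,0,0]}]'
python3 -c "
from h import *
plan('red_s',.0854)
a,d=eyes.get_image('side'); cv2.imwrite('pics/s8.png',cv2.resize(a[30:220,150:390],None,fx=3,fy=3))"
```

```text
clock: 27.83
tool_pos: [0.4412, -0.1669, 0.1249]
eef_rot: [0.818, 0.576, 0.002, 0.002]
ft_force: [0.2, 0.9, -1.2]
finger_gap: 0.0082
t 27.83 pos [ 0.4412 -0.1669  0.1249] q [-0.    0.54  0.44  2.1  -0.41  0.58  0.39] F [ 0.2  0.9 -1.2] gap 0.0082
offset cm [-0.07 -0.16  3.95] | 0.04 dr [ 0.3 -0.   0.3] after turn offset [-0.06 -0.14  3.95]
```

View pics/s8.png

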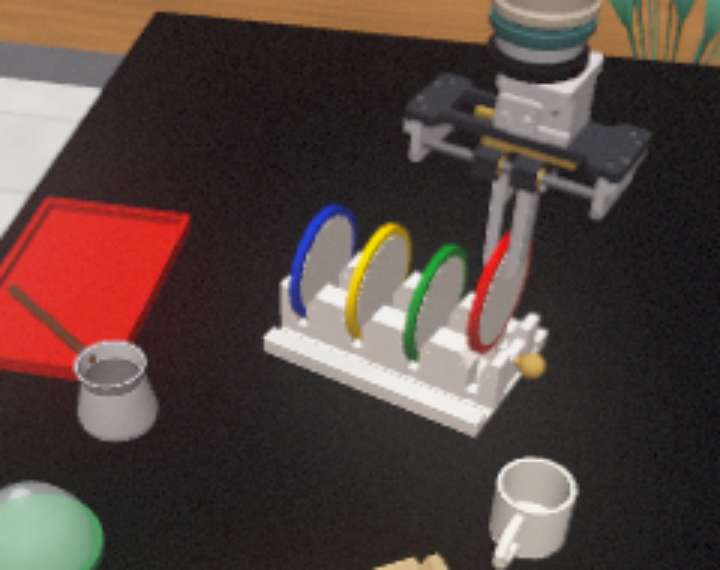

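Red's bottom, at crop (485,345), is entering the slot nearest the knob (535,365). Lowering.

```bash
python3 -m pendant '[{"offset":[0,-0.1,1.1],"dr":[0.3,0,0.2]},{"offset":[0,0,1],"dr":[0,0,0]},{"offset":[0,0,0.8],"dr":[0,0,0]},{"offset":[0,0,0.2],"dr":[0,0,0]},{"offset":[0,0,0],"dr":[0,0,0]}]'
python3 -m pendant '[{"offset":[0,0,0.5],"dr":[0,0,0]},{"offset":[0,0,0.4],"dr":[0,0,0]},{"offset":[0,0,0.4],"dr":[0,0,0]},{"offset":[0,0,0],"dr":[0,0,0]}]'
python3 -c "
from h import *
plan('red_s',.0854)"
```

```text
clock: 28.3
tool_pos: [0.4401, -0.1662, 0.0916]
eef_rot: [0.819, 0.574, 0.0, -0.001]
ft_force: [0.7, -0.6, -0.6]
finger_gap: 0.008
clock: 28.63
tool_pos: [0.4398, -0.1704, 0.0816]
eef_rot: [0.82, 0.573, 0.001, 0.001]
ft_force: [-0.3, 1.7, -1.3]
finger_gap: 0.0075
t 28.63 pos [ 0.4398 -0.1704  0.0816] q [ 0.06  0.61  0.37  2.13 -0.47  0.48  0.44] F [-0.3  1.7 -1.3] gap 0.0075
offset cm [ 0.31 -0.13 -0.38] | 0.005 dr [ 0.1  0.  -0.1] after turn offset [ 0.31 -0.13 -0.38]
```

```bash
python3 -m pendant '[{"offset":[0,0,0],"dr":[0,0,0]},{"offset":[0,0,0],"dr":[0,0,0]},{"offset":[0,0,0],"dr":[0,0,0]},{"offset":[0,0,0],"dr":[0,0,0]},{"offset":[0,0,0],"dr":[0,0,0]}]' -0.3
python3 -m pendant '[{"offset":[0,0,-1.5],"dr":[0,0,0]},{"offset":[0,0,-3],"dr":[0,0,0]},{"offset":[0,0,-3.5],"dr":[0,0,0]},{"offset":[0,0,-3.5],"dr":[0,0,0]},{"offset":[0,0,-3],"dr":[0,0,0]}]'
python3 -m pendant '[{"offset":[3,0,-1],"dr":[0,0,0]},{"offset":[4,0,-1],"dr":[0,0,0]},{"offset":[4,0,0],"dr":[0,0,0]},{"offset":[2,0,0],"dr":[0,0,0]},{"offset":[0,0,0],"dr":[0,0,0]}]'
python3 - <<'E'
from h import *
for n in('side','top'):
    a,d=eyes.get_image(n); cv2.imwrite(f'pics/{n}_end.png',a); P=cloud(n,d); X=P.reshape(-1,3)
    L=np.c_[(X[:,:2]-SC)@SX,(X[:,:2]-SC)@[-SX[1],SX[0]],X[:,2]]
    for xs in(-.09,-.03,.03,.09):
        t=L[(abs(L[:,0]-xs)<.028)&(abs(L[:,1])<.062)&(L[:,2]>.07)&(L[:,2]<.14)]
        if len(t)<10: print(n,xs,'few'); continue
        hi=t[t[:,2]>.11]; lo=t[t[:,2]<.09]
        print(n,xs,'x top',np.median(hi[:,0]).round(4),'x low',np.median(lo[:,0]).round(4),'yrange',np.percentile(t[:,1],[1,99]).round(3),'zmax',np.percentile(t[:,2],99).round(4))
    for nm,b in (('lokum',(.68,.88,.05,.2)),('cup',(.35,.44,-.03,.08)),('cezve+tray',(.70,.96,-.37,0))):
        q=X[(X[:,0]>b[0])&(X[:,0]<b[1])&(X[:,1]>b[2])&(X[:,1]<b[3])&(X[:,2]>.012)&(X[:,2]<.1)]
        print(n,nm,q.min(0).round(3),q.max(0).round(3))
print(telemetry.sense()['clock'],telemetry.sense()['ft_force'])
E
```

```text
clock: 29.05
tool_pos: [0.4413, -0.1712, 0.082]
eef_rot: [0.82, 0.573, 0.002, 0.003]
ft_force: [0.6, 0.6, -0.6]
finger_gap: 0.0326
clock: 29.47
tool_pos: [0.4359, -0.1689, 0.2257]
eef_rot: [0.82, 0.573, -0.004, -0.004]
ft_force: [-0.0, 0.7, 0.5]
finger_gap: 0.0329
clock: 29.88
tool_pos: [0.4876, -0.0454, 0.2544]
eef_rot: [0.822, 0.57, 0.002, 0.002]
ft_force: [-0.4, -0.0, 0.4]
finger_gap: 0.0328
side -0.09 x top -0.0888 x low -0.0871 yrange [-0.053  0.048] zmax 0.1205
side -0.03 x top -0.0303 x low -0.0273 yrange [-0.052  0.052] zmax 0.12
side 0.03 x top 0.0304 x low 0.0326 yrange [-0.053  0.052] zmax 0.1203
side 0.09 x top 0.0899 x low 0.0927 yrange [-0.053  0.048] zmax 0.1203
side lokum [0.72  0.069 0.012] [0.826 0.169 0.075]
side cup [ 0.36  -0.021  0.012] [0.421 0.074 0.06 ]
side cezve+tray [ 0.724 -0.355  0.012] [ 0.942 -0.016  0.083]
top -0.09 x top -0.092 x low -0.0961 yrange [-0.052  0.019] zmax 0.1219
top -0.03 few
top 0.03 few
top 0.09 few
top lokum [0.723 0.06  0.012] [0.828 0.168 0.076]
top cup [ 0.361 -0.019  0.012] [0.423 0.072 0.061]
top cezve+tray [ 0.727 -0.351  0.012] [ 0.943 -0.017  0.085]
29.9833 [-0.32772226 -0.55954548 -0.52120255]
```

View pics/side_end.png

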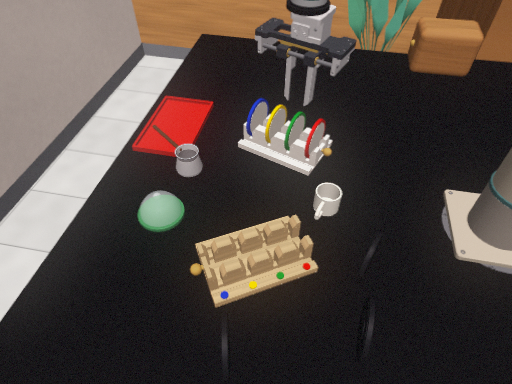

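View pics/top_end.png

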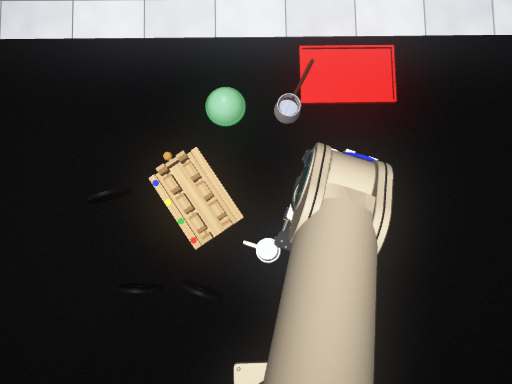

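All four stand in the serving rack, in side-view order blue (257,118), yellow (277,125), green (296,132), red (316,138), with red beside the knob at (328,152). The cezve, cup and dish have not moved, and the gripper is clear. Handing in.

```bash
python3 -m pendant '[{"offset":[0,0,0],"dr":[0,0,0]},{"offset":[0,0,0],"dr":[0,0,0]},{"offset":[0,0,0],"dr":[0,0,0]}]'; python3 -c "
from plant import r
print(r.job_done())"
```

```text
clock: 30.23
tool_pos: [0.4837, -0.054, 0.2536]
eef_rot: [0.825, 0.566, -0.001, 0.003]
ft_force: [-0.3, -0.2, 0.6]
finger_gap: 0.0327
the job is handed in; nothing more can be done
None
```

I moved the four saucers to the serving rack in reverse order: blue at -90, yellow at -30, green at +30 and red at +90 mm, with red nearest the knob. I lowered each one until it was fully down, then released it. The job was handed in at about 30 s.

- **Side camera:** all four stand upright within about 3 mm of their slot centres along the row. Their tops are at 120 mm, so they are fully down.
- **Other things:** the cezve, cup and dish measured the same as at the start, within about 4 mm. I never went near the black look-alikes.
- **Not confirmed:** the arm blocked the top camera's view of all but blue at the end. The final positions of yellow, green and red therefore rest on the side view alone.

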